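Change the used reagent cartridges of the microscope's fluidics station

ROBOT

A 6-joint arm with a two-finger parallel gripper is mounted at the origin on a cart in front of the work surface, level with it; the furniture and walls round the work are solid. World frame = base frame: x ahead of the robot, y to its left, z up, the work surface at z = 0. Lengths are in m, angles in rad, forces in N, time in s.
With the tool pointing down it reaches from about 0.25 to 0.775 m from the base axis. Payload 8.9 kg.
Tool frame: the origin (TCP) lies between the finger pads; the fingertips stand 17 mm ahead of it and the grasp point (between the pads) lies 2 mm behind it; z points along the fingers, y is the direction in which the jaws open and shut (so a half turn about z gives the same grasp; the last joint's range is limited). The gripper opens to 85 mm and grips with 20 to 120 N. Pads are 22 mm wide; open, the fingers measure 114 mm over their backs; the gripper's body (76 mm by 85 mm) begins 54 mm behind the grasp point. The pads swing forward as they close: fully open they stand 13 mm farther back than shut.
Start: joints at [-1.433, 0.291, -0.153, 1.127, 0, 1.431], TCP at [0.143, -0.505, 0.248] pointing down, gripper open.
Joint ranges: [-2.52, 2.52], [-0.91, 1.74], [-1.3, 1.37], [-1.96, 2.02], [-1.52, 1.47], [-3.14, 3.14]. Speed limits (rad/s): [2.22, 2.22, 2.79, 3.14, 3.14, 3.14].

INTERFACE

Orientations are given as a unit quaternion [w, x, y, z].
In Python, from station import * gives the robot as it stands.
- The arm moves only by the shell command python3 -m pendant 'ROWS' [FORCE]. ROWS is JSON, one flat list of numbers, 7 for each row, row after row: the closure in counts, from 0 (fully open) to 255 (shut), then the shift along the tool's x, y, z in cm, then the turn, a rotation vector about the tool's x, y, z in degrees. In form: [grip, x, y, z, wx, wy, wz, grip, x, y, z, wx, wy, wz, ...]. A call has 1 to 8 rows; each row shifts and turns the pose as measured when the row begins, along the tool's axes as they then stand; what a row does not reach is not made up. A row lasts 1/12 s, in which the tool goes at most 41.7 mm and 7.16 degrees, less where a joint would pass 70% of its speed; a pose out of reach is approached as far as the arm can. A call is refused whole if a number of a shift passes 4.17 or a number of a turn 7.16, either way. A call with a gripper value outside its range is refused whole. The fingers move at their own pace and stop on an object; FORCE is the grip in N (left out, the last holds). Time passes only in rows, so rows that do not move let the fingers close. It gives the time, the measured TCP pose, the force and the opening at its end, in the units of the state.
- sense(): the state, without advancing time (a new reading comes with each control period).
- get_image(name): name is "side" or "top" or "wrist"; returns (picture, depth): 480x640x3 uint8, red, green, blue; 480x640 float32, m along the optical axis (not along the pixel's ray), 0 where there is no reading.
- calibration(name): a dict with "K" (3x3 intrinsics, pixels), "T" (4x4, takes a point from camera to world coordinates). Camera axes: x right, y down, z forward; pixel columns grow to the right and rows downward; lengths in m; the calibration is good to about 2 mm. A picture is of the moment at which its call begins: read the wrist's pose just before it. calibration takes no time and is no camera call; for the wrist camera it gives the pose at the moment of the call.
- close_job(): hands the job in, once; it reports no verdict.
The state is a dict: "time_s": time; "joint_positions": joint angles; "dq": joint speeds; "effort": joint torques, N m; "tcp_pos": TCP position; "ee_rot": TCP orientation; "contact_force": force on the tool from outside, world axes, zero at the start; "torque": the same for the moment, N m; "finger_gap": opening from 0.0 (shut) to 1.0 (fully open).
Only numpy, scipy, OpenCV 4.12 (cv2) and the standard library are available. Lean on these libraries where they do the work, as an engineer would, in place of code of your own. Each camera call takes 0.05 s, during which the arm holds its last target.

TASK

Pull the reagent drawer fully out, put every used cartridge (red head) into the yellow bin, and stand the three fresh cartridges (blue head) from the black tray upright and fully down in the gaps of the row, so that all seven places are filled. Leave the full cartridges already in the row in their places, do not lift or tip them, and push the drawer fully shut again at the end.

Things in the scene. Friction and masses are not known exactly. Their poses are not given: they have to be found in the camera images.
- reagent_drawer (a joint): pull-out drawer of the reagent station, m: 0 = shut, 0.105 = fully out at its stop; slides level towards the robot along -x of drawer_row, about 2 N of friction, stays where it is left
- drawer_row (a point): on the drawer, moves with it: middle of the row, on the drawer floor, 10 mm above the worktop. Seven places side by side along its y, 34 mm apart, at y = -102 to 102 mm, all at x = 0, parted by floor ribs 3 mm thick, 6 mm high. A cartridge stands there with its own x along the drawer's x; neighbours 4 mm apart. Inside 74 x 242 mm; walls end 50 mm, front panel 58 mm above the worktop
- hood_front (a point): reagent station, a white hood 266 mm wide, 130 mm deep, 128 mm high with a clear top, fixed; this point is the middle of its front face at worktop level, x points into it. Shut, the row lies 37 mm behind the front face under the clear top; fully out, 68 mm in front of it
- drawer_handle (a point): middle of the steel bow handle on the drawer's front: round bar 10 mm thick, 100 mm long along y of the drawer, 85 mm above the worktop, 55 mm in front of the panel; can be pinched from above across the bar
- bin_mid (a point): loose yellow open bin for used cartridges, 170 (own x) x 112 (own y) x 55 mm high, walls 4 mm, 0.5 kg; this point is the middle of its inner floor, 4 mm above its underside
- tray_mid (a point): loose black transport tray, 172 (own x) x 78 (own y) mm, outer walls 42 mm and dividers 34 mm high, 0.5 kg, with four compartments in a row along its x, 42 mm apart, three of which hold a fresh cartridge standing upright, with the cartridge's own x across the tray; this point is the middle of its inner floor, 4 mm above its underside
- full_a_mid (a point): full cartridge in the drawer, to stay there: white box 62 deep (own x) x 30 wide (own y) x 96 mm high, its lowest 9 mm a 54 x 22 mm foot; the top 30 mm is a flat-sided blue grip head, 34 deep (own x) x 22 mm wide (own y). This point: its centre, 48 mm above the underside; the head spans 18 to 48 mm above it. z is up, front and back alike, 0.05 to 0.13 kg
- full_b_mid (a point): full cartridge in the drawer, to stay there: white box 62 deep (own x) x 30 wide (own y) x 96 mm high, its lowest 9 mm a 54 x 22 mm foot; the top 30 mm is a flat-sided blue grip head, 34 deep (own x) x 22 mm wide (own y). This point: its centre, 48 mm above the underside; the head spans 18 to 48 mm above it. z is up, front and back alike, 0.05 to 0.13 kg
- full_c_mid (a point): full cartridge in the drawer, to stay there: white box 62 deep (own x) x 30 wide (own y) x 96 mm high, its lowest 9 mm a 54 x 22 mm foot; the top 30 mm is a flat-sided blue grip head, 34 deep (own x) x 22 mm wide (own y). This point: its centre, 48 mm above the underside; the head spans 18 to 48 mm above it. z is up, front and back alike, 0.05 to 0.13 kg
- full_d_mid (a point): full cartridge in the drawer, to stay there: white box 62 deep (own x) x 30 wide (own y) x 96 mm high, its lowest 9 mm a 54 x 22 mm foot; the top 30 mm is a flat-sided blue grip head, 34 deep (own x) x 22 mm wide (own y). This point: its centre, 48 mm above the underside; the head spans 18 to 48 mm above it. z is up, front and back alike, 0.05 to 0.13 kg
- spent_a_mid (a point): used cartridge in the drawer (1 to 3 of them; an absent one leaves a gap): white box 62 deep (own x) x 30 wide (own y) x 96 mm high, its lowest 9 mm a 54 x 22 mm foot; the top 30 mm is a flat-sided red grip head, 34 deep (own x) x 22 mm wide (own y). This point: its centre, 48 mm above the underside; the head spans 18 to 48 mm above it. z is up, front and back alike, 0.05 to 0.13 kg
- spent_b_mid (a point): used cartridge in the drawer (1 to 3 of them; an absent one leaves a gap): white box 62 deep (own x) x 30 wide (own y) x 96 mm high, its lowest 9 mm a 54 x 22 mm foot; the top 30 mm is a flat-sided red grip head, 34 deep (own x) x 22 mm wide (own y). This point: its centre, 48 mm above the underside; the head spans 18 to 48 mm above it. z is up, front and back alike, 0.05 to 0.13 kg
- spent_c_mid (a point): used cartridge in the drawer (1 to 3 of them; an absent one leaves a gap): white box 62 deep (own x) x 30 wide (own y) x 96 mm high, its lowest 9 mm a 54 x 22 mm foot; the top 30 mm is a flat-sided red grip head, 34 deep (own x) x 22 mm wide (own y). This point: its centre, 48 mm above the underside; the head spans 18 to 48 mm above it. z is up, front and back alike, 0.05 to 0.13 kg
- fresh_a_mid (a point): fresh cartridge in the tray (3 of 4 are present): white box 62 deep (own x) x 30 wide (own y) x 96 mm high, its lowest 9 mm a 54 x 22 mm foot; the top 30 mm is a flat-sided blue grip head, 34 deep (own x) x 22 mm wide (own y). This point: its centre, 48 mm above the underside; the head spans 18 to 48 mm above it. z is up, front and back alike, 0.05 to 0.13 kg
- fresh_b_mid (a point): fresh cartridge in the tray (3 of 4 are present): white box 62 deep (own x) x 30 wide (own y) x 96 mm high, its lowest 9 mm a 54 x 22 mm foot; the top 30 mm is a flat-sided blue grip head, 34 deep (own x) x 22 mm wide (own y). This point: its centre, 48 mm above the underside; the head spans 18 to 48 mm above it. z is up, front and back alike, 0.05 to 0.13 kg
- fresh_c_mid (a point): fresh cartridge in the tray (3 of 4 are present): white box 62 deep (own x) x 30 wide (own y) x 96 mm high, its lowest 9 mm a 54 x 22 mm foot; the top 30 mm is a flat-sided blue grip head, 34 deep (own x) x 22 mm wide (own y). This point: its centre, 48 mm above the underside; the head spans 18 to 48 mm above it. z is up, front and back alike, 0.05 to 0.13 kg
- fresh_d_mid (a point): fresh cartridge in the tray (3 of 4 are present): white box 62 deep (own x) x 30 wide (own y) x 96 mm high, its lowest 9 mm a 54 x 22 mm foot; the top 30 mm is a flat-sided blue grip head, 34 deep (own x) x 22 mm wide (own y). This point: its centre, 48 mm above the underside; the head spans 18 to 48 mm above it. z is up, front and back alike, 0.05 to 0.13 kg
Not all that is in view belongs to the job. Leave any turquoise look-alike of the part that bears full_b_mid alone.

How it is judged:
By the outcome, as a careful person would: the job done as asked, in the order asked, and still so for the second after the job is handed in, with the robot touching nothing.
Of spent_a, spent_b, spent_c only 1 to 3 are there at a start; the rules pass over those that are not, and their reading is None.
Of fresh_a, fresh_b, fresh_c, fresh_d only 3 to 3 are there at a start; the rules pass over those that are not, and their reading is None.
At some moment in a run one of used_bin, tray may be knocked a few centimetres aside while the robot is not near it.
It also fails if it takes over 210 s, if anything falls off the work surface, if the arm or the gripper's body presses on something with over 40 N, if the wrist force passes 120 N, or if a joint passes its speed limit or range.

## Working session

There is one attempt and no reset: what is moved stays moved. The work goes in short steps, Python scripts to look and compute and a shell command to move; the robot and the scene stay as the last step left them, time stands still between calls to the robot, and variables do not carry over. Pictures are saved under pics/ and viewed, and the job is handed in when it is done.

```bash
ls; mkdir -p pics; python3 - <<'E'
from station import *
import cv2
s=sense();print({k:(v if not hasattr(v,'__len__') else [round(float(x),3) for x in v]) for k,v in s.items()})
for n in ["side","top","wrist"]:
    im,d=get_image(n);cv2.imwrite(f"pics/{n}0.png",im[:,:,::-1]);c=calibration(n);print(n,c["K"],c["T"])
    import numpy as np;np.save(f"pics/{n}0.npy",d)
E
```

```text
pics
{'time_s': 0.0, 'joint_positions': [-1.433, 0.291, -0.154, 1.127, 0.0, 1.432], 'dq': [-0.002, 0.0, -0.002, -0.001, -0.0, 0.0], 'effort': [0.001, -53.715, 33.136, 0.016, -0.0, -0.0], 'tcp_pos': [0.143, -0.505, 0.248], 'ee_rot': [-0.001, 0.99, 0.138, 0.0], 'contact_force': [-0.544, -0.39, 1.52], 'torque': [0.013, 0.003, -0.013], 'finger_gap': 0.9973722291835332}
side [[486.81029401   0.         317.5552701 ]
 [  0.         486.81029401 238.51775698]
 [  0.           0.           1.        ]] [[-0.58080001 -0.65011372  0.48992193 -0.04755407]
 [-0.81402619  0.4595987  -0.35514841  0.41824092]
 [ 0.00571937 -0.60507948 -0.79614453  1.03145986]
 [ 0.          0.          0.          1.        ]]
top [[466.15762312   0.         312.33944694]
 [  0.         466.15762312 229.53598026]
 [  0.           0.           1.        ]] [[-0.01725878 -0.99489703  0.09940837  0.45781705]
 [-0.99934023  0.02034221  0.03008818 -0.0058701 ]
 [-0.03195683 -0.0988235  -0.99459171  1.19120182]
 [ 0.          0.          0.          1.        ]]
wrist [[389.25995911   0.         320.04980163]
 [  0.         389.25995911 238.33606194]
 [  0.           0.           1.        ]] [[ 0.2745213  -0.9266854  -0.25669482  0.20731025]
 [-0.96158027 -0.26489227 -0.07207962 -0.48570323]
 [-0.00120134  0.26662007 -0.96380096  0.37343149]
 [ 0.          0.          0.          1.        ]]
```

View pics/top0.png

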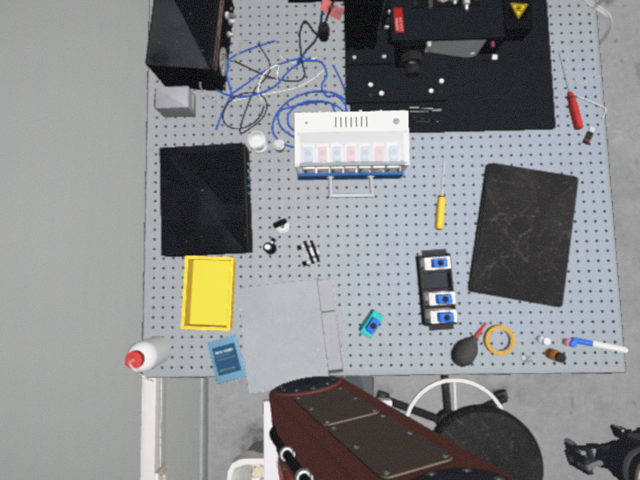

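View pics/side0.png

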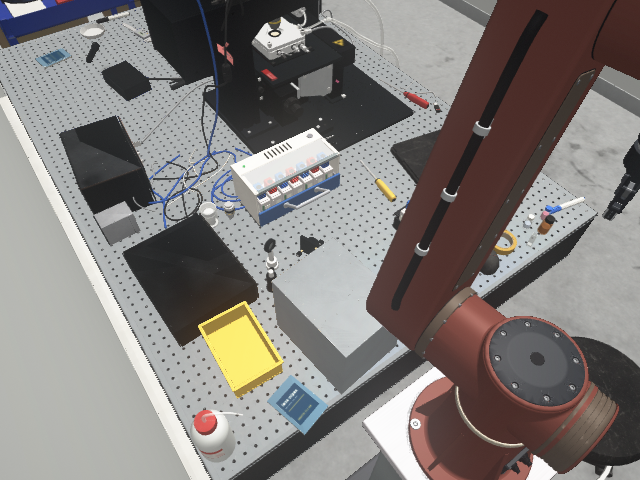

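View pics/wrist0.png

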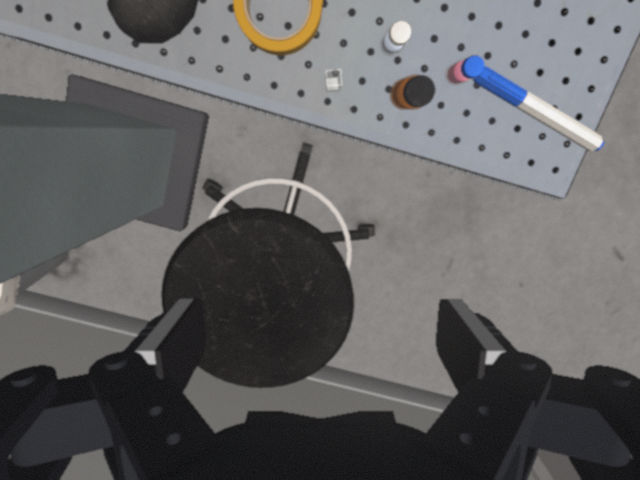

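```bash
cat > h.py <<'E'
from station import *
import numpy as np, cv2
from scipy.spatial.transform import Rotation as R
def snap(n,tag):
    c=calibration(n); im,d=get_image(n); im=np.ascontiguousarray(im); cv2.imwrite(f"pics/{tag}.png",im[:,:,::-1]); return im,d,c
def ray(c,u,v):
    K,T=np.array(c["K"]),np.array(c["T"]); r=T[:3,:3]@np.linalg.solve(K,[u,v,1.]); return T[:3,3],r
def onz(c,u,v,z):
    o,r=ray(c,u,v); return o+r*(z-o[2])/r[2]
def bd(c,u,v,d):
    o,r=ray(c,u,v); return o+r*d
def proj(c,p):
    K,T=np.array(c["K"]),np.array(c["T"]); q=K@(T[:3,:3].T@(np.array(p)-T[:3,3])); return q[:2]/q[2]
def cloud(c,d):
    K,T=np.array(c["K"]),np.array(c["T"]); v,u=np.indices(d.shape); P=np.stack([(u-K[0,2])/K[0,0]*d,(v-K[1,2])/K[1,1]*d,d],-1); return P@T[:3,:3].T+T[:3,3]
def tri(c1,p1,c2,p2):
    o1,r1=ray(c1,*p1);o2,r2=ray(c2,*p2);r1=r1/np.linalg.norm(r1);r2=r2/np.linalg.norm(r2)
    t=np.linalg.lstsq(np.stack([r1,-r2],1),o2-o1,rcond=None)[0];a=o1+r1*t[0];b=o2+r2*t[1];return (a+b)/2,np.linalg.norm(a-b)
def crop(im,x0,y0,x1,y1,s,tag):
    cv2.imwrite(f"pics/{tag}.png",cv2.resize(im[y0:y1,x0:x1],None,fx=s,fy=s,interpolation=cv2.INTER_CUBIC)[:,:,::-1])
def st():
    s=sense(); r=R.from_quat(np.roll(s["ee_rot"],-1)); return np.array(s["tcp_pos"]),r,s
def go(p,yaw=None):
    """print tool-frame shift cm and turn for TCP target p, tool down with jaw(y) axis at yaw (deg, mod 180)"""
    t,r,s=st(); dl=r.inv().apply(np.array(p)-t)*100
    yw=np.degrees(np.arctan2(*r.apply([0,1,0])[[1,0]]))
    out=f"shift {np.round(dl,2)} yawjaw {yw:.2f}"
    if yaw is not None:
        dy=(yaw-yw+90)%180-90
        z=np.array([0,0,-1.]);y=np.array([np.cos(np.radians(yw+dy)),np.sin(np.radians(yw+dy)),0]);x=np.cross(y,z)
        rt=R.from_matrix(np.stack([x,y,z],1)); rv=(r.inv()*rt).as_rotvec(degrees=True)
        out+=f" turn {np.round(rv,2)}; shift in target frame {np.round(rt.inv().apply(np.array(p)-t)*100,2)}"
    print(out)
def show():
    t,r,s=st(); print("t",round(s["time_s"],2),"tcp",np.round(t,4),"x",np.round(r.apply([1,0,0]),3),"y",np.round(r.apply([0,1,0]),3),"gap",round(float(s["finger_gap"]),3),"F",np.round(s["contact_force"],1),"j",np.round(s["joint_positions"],2))
E
python3 - <<'E'
from h import *
t=cv2.imread("pics/top0.png")[:,:,::-1];crop(t,280,95,425,205,5,"t0h");crop(t,350,240,500,350,5,"t0t")
s=cv2.imread("pics/side0.png")[:,:,::-1];crop(s,220,120,350,230,6,"s0h")
d=np.load("pics/top0.npy");c=calibration("top");P=cloud(c,d)
for u,v in [(298,120),(405,115),(352,195),(330,195),(374,195),(280,330),(330,310),(330,360),(205,170),(160,165),(210,290),(437,258),(437,298),(437,317),(437,278),(372,323),(523,235),(280,225),(310,252),(440,212),(175,100)]:
    print((u,v),np.round(P[v,u],3))
show()
E
```

```text
(298, 120) [0.823 0.055 0.13 ]
(405, 115) [ 0.829 -0.195  0.127]
(352, 195) [ 0.648 -0.069  0.092]
(330, 195) [ 0.65  -0.016  0.089]
(374, 195) [ 0.648 -0.121  0.087]
(280, 330) [0.346 0.096 0.196]
(330, 310) [ 0.377 -0.011  0.076]
(330, 360) [ 0.262 -0.008  0.079]
(205, 170) [0.721 0.289 0.076]
(160, 165) [0.737 0.402 0.073]
(210, 290) [0.427 0.292 0.008]
(437, 258) [ 0.495 -0.261  0.101]
(437, 298) [ 0.402 -0.259  0.092]
(437, 317) [ 0.358 -0.26   0.077]
(437, 278) [ 0.448 -0.282  0.003]
(372, 323) [ 0.348 -0.107  0.095]
(523, 235) [ 0.55  -0.493  0.024]
(280, 225) [0.582 0.106 0.077]
(310, 252) [0.513 0.032 0.13 ]
(440, 212) [ 0.612 -0.291  0.025]
(175, 100) [0.902 0.366 0.075]
t 0.15 tcp [ 0.1434 -0.5047  0.2479] x [0.962 0.273 0.   ] y [ 0.273 -0.962 -0.001] gap 1.005 F [-0.5 -0.3 -0.9] j [-1.43  0.29 -0.15  1.13 -0.    1.43]
```

View pics/t0h.png

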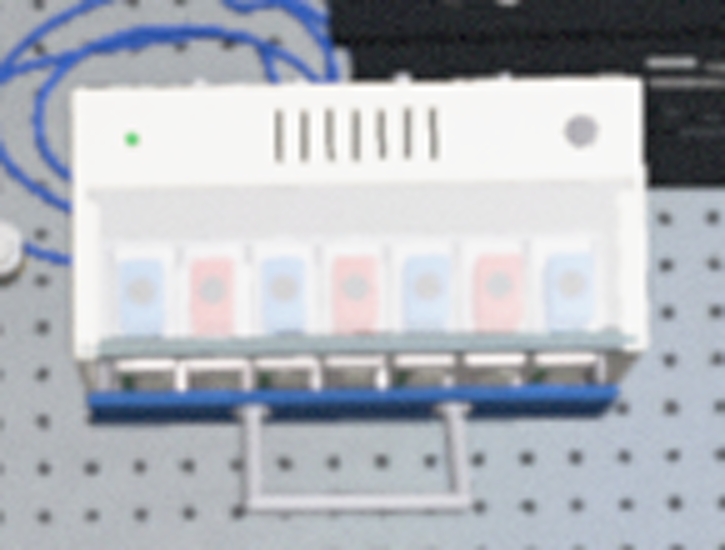

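View pics/t0t.png

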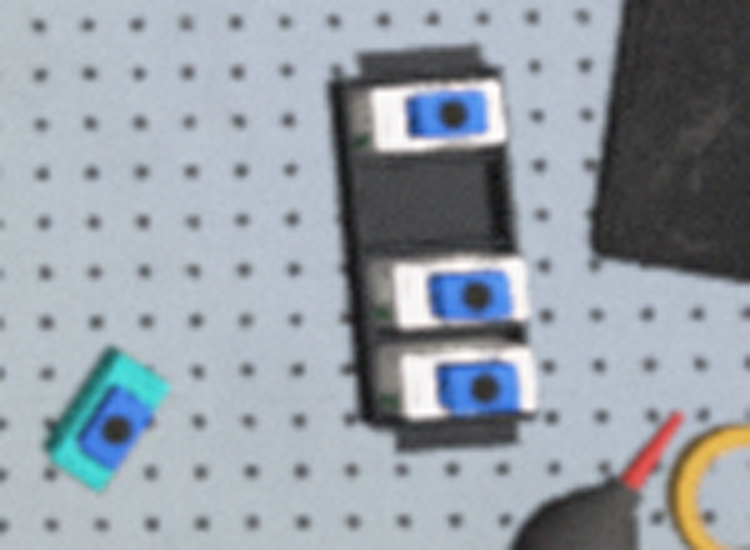

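View pics/s0h.png

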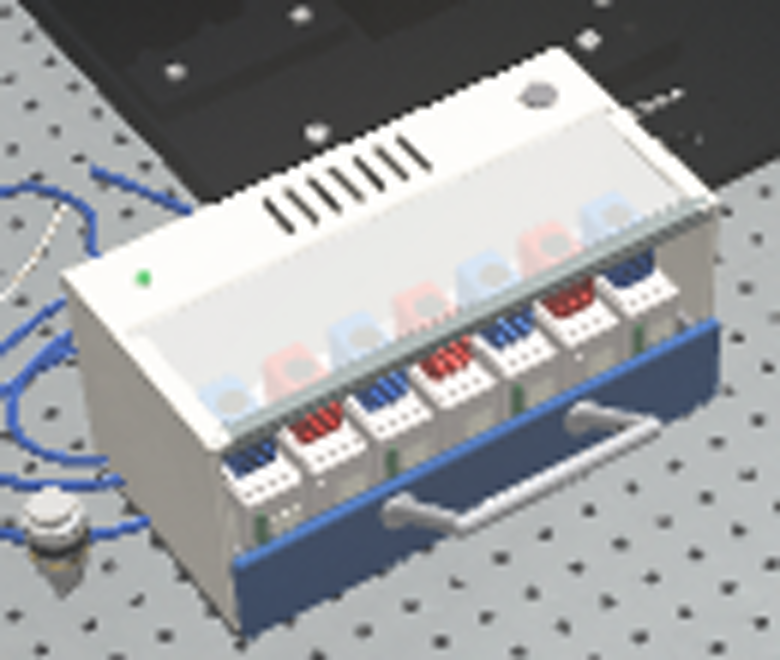

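```bash
python3 - <<'E'
from h import *
ct=calibration("top");cs=calibration("side")
A=[(330.4,195.6),(373.6,195.0)];B=[(296.7,207.5),(329.2,190.8)]
for a,b in zip(A,B): print("handle end",tri(ct,a,cs,b),onz(ct,*a,.085),onz(cs,*b,.085))
# hood front top edge
print("hood front",onz(ct,280+78/5,95+355/5,.128),onz(ct,280+648/5,95+350/5,.128))
print("panel",onz(ct,280+90/5,95+398/5,.058),onz(ct,280+617/5,95+390/5,.058))
im=cv2.imread("pics/top0.png");hsv=cv2.cvtColor(im,cv2.COLOR_BGR2HSV)
m=cv2.inRange(hsv,(100,150,80),(125,255,255));n,l,s,ce=cv2.connectedComponentsWithStats(m)
for i in range(1,n):
    if s[i][4]>40: print(s[i],ce[i],np.round(onz(ct,*ce[i],.1),4))
# bin
m=cv2.inRange(hsv,(20,120,100),(35,255,255));n,l,s,ce=cv2.connectedComponentsWithStats(m)
for i in range(1,n):
    if s[i][4]>400:
        r=cv2.minAreaRect(np.argwhere(l==i)[:,::-1].astype(np.float32));print(r);b=cv2.boxPoints(r);print([np.round(onz(ct,*p,.055),3) for p in b])
show()
go([0.649,-0.069,0.25],0)
E
```

```text
handle end (array([ 0.6488298 , -0.01807469,  0.08374294]), np.float64(0.002269837157434695)) [ 0.6493395  -0.01718303  0.085     ] [ 0.64711615 -0.01832246  0.085     ]
handle end (array([ 0.64820075, -0.12149043,  0.08272101]), np.float64(0.0019496960397128369)) [ 0.64843623 -0.12050818  0.085     ] [ 0.64588617 -0.12092439  0.085     ]
hood front [0.71345837 0.06269876 0.128     ] [ 0.70924405 -0.20098152  0.128     ]
panel [0.70845395 0.0615609  0.058     ] [ 0.70614987 -0.19792834  0.058     ]
[291 101  33   9  57] [306.24561404 102.89473684] [0.8751 0.0366 0.1   ]
[298 172 105   7 303] [350.82178218 174.64356436] [ 0.696  -0.0665  0.1   ]
[432 259  15   8  76] [438.15789474 262.47368421] [ 0.4842 -0.2632  0.1   ]
[436 295  16   8  86] [442.98837209 298.45348837] [ 0.4015 -0.2706  0.1   ]
[438 313  15   9 101] [444.84158416 316.95049505] [ 0.3595 -0.2729  0.1   ]
[366 317  14  17 105] [372.00952381 324.75238095] [ 0.3443 -0.1062  0.1   ]
[570 338  22   9 104] [579.67307692 341.70192308] [ 0.3001 -0.5723  0.1   ]
[217 357  23  13 120] [228.48333333 363.25833333] [0.2616 0.2255 0.1   ]
((207.82669067382812, 292.46636962890625), (51.1361198425293, 74.35711669921875), 2.862405300140381)
[array([0.338, 0.352, 0.055]), array([0.517, 0.345, 0.055]), array([0.509, 0.219, 0.055]), array([0.33 , 0.228, 0.055])]
t 0.15 tcp [ 0.1434 -0.5047  0.2479] x [0.962 0.273 0.   ] y [ 0.273 -0.962 -0.001] gap 1.005 F [-0.5 -0.3 -0.9] j [-1.43  0.29 -0.15  1.13 -0.    1.43]
shift [ 60.54 -28.1   -0.18] yawjaw -74.14 turn [-4.000e-02 -4.000e-02 -7.414e+01]; shift in target frame [43.57 50.56 -0.21]
```

```bash
python3 -m pendant '[0,0,0,0,0,0,-7,0,0,0,0,0,0,-7,0,0,0,0,0,0,-7,0,0,0,0,0,0,-7,0,0,0,0,0,0,-7,0,0,0,0,0,0,-7,0,0,0,0,0,0,-7,0,0,0,0,0,0,-7]' 30;  python3 - <<'E'
from h import *
show(); go([0.647,-0.0695,0.22],-0.6)
E
```

```text
time_s: 0.82
tcp_pos: [0.1432, -0.5032, 0.2457]
ee_rot: [-0.003, 0.803, 0.595, 0.001]
contact_force: [1.4, -0.3, -0.1]
finger_gap: 0.998
t 0.82 tcp [ 0.1432 -0.5032  0.2457] x [0.291 0.957 0.005] y [ 0.957 -0.291 -0.002] gap 0.998 F [ 1.4 -0.3 -0.1] j [-1.43  0.29 -0.16  1.13  0.    0.43]
shift [56.14 35.58  2.78] yawjaw -16.93 turn [ -0.1   -0.32 -16.33]; shift in target frame [43.89 49.92  2.57]
```

```bash
python3 -m pendant '[0,0,0,0,0,0,-5.4,0,0,0,0,0,0,-5.4,0,0,0,0,0,0,-5.4,0,2.6,2.9,0,0,0,0,0,2.6,2.9,0,0,0,0,0,2.6,2.9,0,0,0,0,0,2.6,2.9,0,0,0,0,0,2.6,2.9,0,0,0,0]';python3 -m pendant '[0,2.6,2.9,0,0,0,0,0,2.6,2.9,0,0,0,0,0,2.6,2.9,0,0,0,0,0,2.6,2.9,0,0,0,0,0,2.6,2.9,0,0,0,0,0,2.6,2.9,0,0,0,0,0,2.6,2.9,0,0,0,0,0,2.6,2.9,0,0,0,0]';  python3 - <<'E'
from h import *
show(); go([0.647,-0.0695,0.22],-0.6)
E
```

```text
time_s: 1.48
tcp_pos: [0.2864, -0.3716, 0.2437]
ee_rot: [-0.004, 0.707, 0.708, 0.001]
contact_force: [0.3, -0.9, -0.3]
finger_gap: 0.996
time_s: 2.15
tcp_pos: [0.5267, -0.1497, 0.2441]
ee_rot: [-0.004, 0.707, 0.707, 0.001]
contact_force: [-0.5, -1.3, -0.2]
finger_gap: 1.0
t 2.15 tcp [ 0.5267 -0.1497  0.2441] x [-0.     1.     0.007] y [ 1.     0.    -0.003] gap 1.0 F [-0.5 -1.3 -0.2] j [-0.41  0.34 -0.09  1.14  0.01  1.16]
shift [ 8.   12.04  2.43] yawjaw 0.02 turn [-0.19 -0.4   0.62]; shift in target frame [ 8.14 11.94  2.41]
```

```bash
python3 -m pendant '[110,2,3,0.6,-0.1,-0.2,0.6,110,2,3,0.6,-0.1,-0.2,0,110,2,3,0.6,0,0,0,110,2,3,0.6,0,0,0,110,0,0,0,0,0,0]';  python3 - <<'E'
from h import *
show(); go([0.647,-0.0695,0.083],-0.6)
im,d,c=snap("wrist","w1")
E
```

```text
time_s: 2.57
tcp_pos: [0.6559, -0.0588, 0.2173]
ee_rot: [-0.0, 0.709, 0.706, 0.001]
contact_force: [-1.8, 0.4, -0.3]
finger_gap: 0.57
t 2.57 tcp [ 0.6559 -0.0588  0.2173] x [0.004 1.    0.001] y [ 1.    -0.004  0.001] gap 0.57 F [-1.8  0.4 -0.3] j [-0.2   0.57  0.19  1.2   0.    1.37]
shift [-1.08 -0.9  13.42] yawjaw -0.26 turn [ 0.05 -0.06  0.34]; shift in target frame [-1.08 -0.88 13.43]
```

View pics/w1.png

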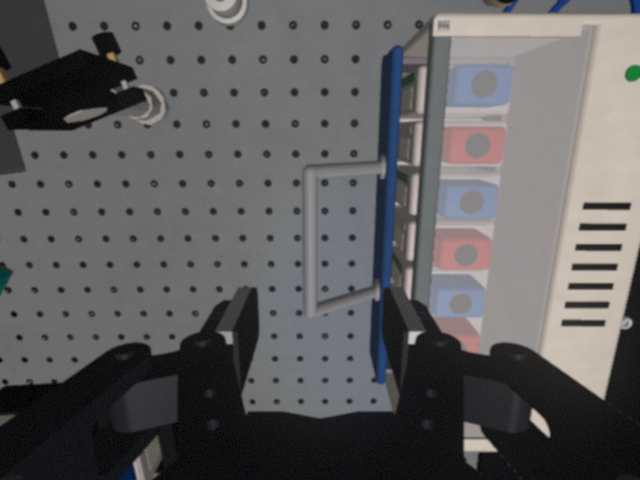

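```bash
python3 - <<'E'
from h import *
c=calibration("wrist");t=calibration("top")
print(onz(c,310,168,.085),onz(c,311,312,.085)); print(tri(c,(310.5,172),t,(330.4,195.6)),tri(c,(311,312),t,(373.6,195)))
go([0.648,-0.0695,0.083],-0.6)
E
python3 -m pendant '[110,-0.5,-0.5,3.3,0,0,0.3,110,-0.5,-0.4,3.3,0,0,0,110,0,0,3.3,0,0,0,110,0,0,2.5,0,0,0,110,0,0,0.5,0,0,0]';  python3 - <<'E'
from h import *
show(); go([0.648,-0.0695,0.083],-0.6)
E
```

```text
[ 0.64658188 -0.01555434  0.085     ] [ 0.64624111 -0.11889566  0.085     ]
(array([ 0.64721998, -0.01699891,  0.09707734]), np.float64(0.0001335058292250079)) (array([ 0.64736283, -0.11995883,  0.0843045 ]), np.float64(0.002638114446080065))
shift [-0.93 -0.6  13.47] yawjaw -0.27 turn [-0.02 -0.01  0.33]; shift in target frame [-0.93 -0.6  13.47]
time_s: 3.03
tcp_pos: [0.6445, -0.0722, 0.087]
ee_rot: [0.002, 0.71, 0.704, 0.001]
contact_force: [-1.0, 0.4, 1.1]
finger_gap: 0.57
t 3.03 tcp [ 0.6445 -0.0722  0.087 ] x [ 0.01   1.    -0.002] y [ 1.    -0.01   0.004] gap 0.57 F [-1.   0.4  1.1] j [-0.22  0.64 -0.03  0.89 -0.    1.36]
shift [0.28 0.34 0.4 ] yawjaw -0.55 turn [0.22 0.12 0.05]; shift in target frame [0.28 0.34 0.4 ]
```

```bash
python3 -m pendant '[110,0.2,0.3,0.4,0,0,0,110,0,0,0,0,0,0,255,0,0,0,0,0,0,255,0,0,0,0,0,0,255,0,0,0,0,0,0,255,0,0,0,0,0,0]' 60;  python3 - <<'E'
from h import *
show()
E
```

```text
time_s: 3.53
tcp_pos: [0.6482, -0.0721, 0.0874]
ee_rot: [0.003, 0.711, 0.703, 0.001]
contact_force: [1.4, -0.0, -14.6]
finger_gap: 0.088
t 3.53 tcp [ 0.6482 -0.0721  0.0874] x [ 0.011  1.    -0.003] y [ 1.    -0.011  0.007] gap 0.088 F [  1.4  -0.  -14.6] j [-0.22  0.64 -0.03  0.89 -0.    1.36]
```

```bash
python3 -m pendant '[255,0,-1,0,0,0,0,255,0,-2,0,0,0,0,255,0,-2,0,0,0,0,255,0,-2,0,0,0,0,255,0,-2,0,0,0,0,255,0,-1,0,0,0,0]';  python3 - <<'E'
from h import *
show()
E
```

```text
time_s: 4.03
tcp_pos: [0.5516, -0.0713, 0.0873]
ee_rot: [0.008, 0.71, 0.704, 0.005]
contact_force: [3.6, -1.6, -10.3]
finger_gap: 0.089
t 4.03 tcp [ 0.5516 -0.0713  0.0873] x [ 0.01   1.    -0.004] y [ 1.    -0.01   0.019] gap 0.089 F [  3.6  -1.6 -10.3] j [-0.26  0.48 -0.33  0.74  0.    1.32]
```

```bash
python3 -m pendant '[255,0,-0.6,0,0,0,0,255,0,-0.5,0,0,0,0,255,0,-0.4,0,0,0,0]';  python3 - <<'E'
from h import *
show()
E
```

```text
time_s: 4.28
tcp_pos: [0.5435, -0.0713, 0.0875]
ee_rot: [0.014, 0.71, 0.704, 0.011]
contact_force: [21.8, 1.9, -33.7]
finger_gap: 0.087
t 4.28 tcp [ 0.5435 -0.0713  0.0875] x [ 0.009  1.    -0.003] y [ 0.999 -0.009  0.035] gap 0.087 F [ 21.8   1.9 -33.7] j [-0.27  0.45 -0.37  0.71  0.01  1.31]
```

```bash
python3 -m pendant '[110,0,0,0,0,0,0,110,0,0,0,0,0,0,110,0,0,0,0,0,0,110,0,0,-2,0,0,0,110,0,0,-3.5,0,0,0,110,0,0,-4,0,0,0,110,0,0,-4,0,0,0,110,0,0,-3,0,0,0]';  python3 - <<'E'
from h import *
show()
im,d,c=snap("wrist","w2");im,d,c=snap("top","t2")
crop(im,270,95,430,235,5,"t2h")
E
```

```text
time_s: 4.95
tcp_pos: [0.5353, -0.0698, 0.2552]
ee_rot: [0.01, 0.71, 0.704, 0.009]
contact_force: [1.4, -1.2, -0.9]
finger_gap: 0.571
t 4.95 tcp [ 0.5353 -0.0698  0.2552] x [ 0.008  1.    -0.001] y [ 1.    -0.008  0.027] gap 0.571 F [ 1.4 -1.2 -0.9] j [-0.27  0.29 -0.13  1.12  0.01  1.31]
```

View pics/w2.png

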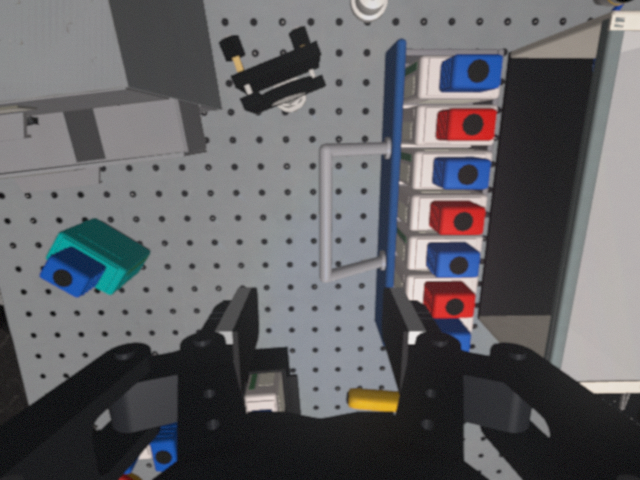

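View pics/t2.png

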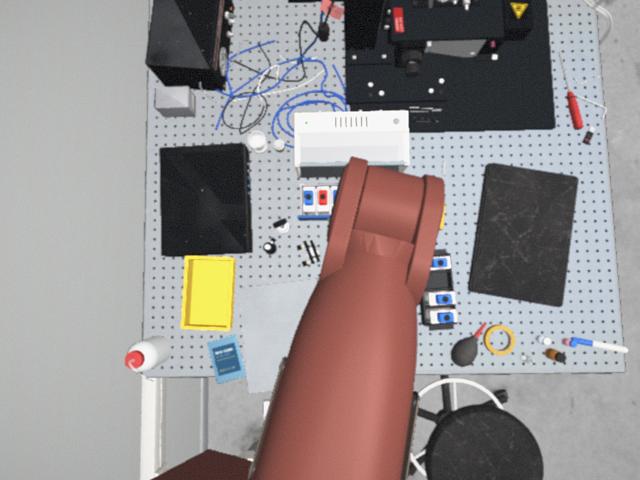

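```bash
python3 - <<'E'
from h import *
import sys
c=calibration("wrist");im=cv2.imread("pics/w2.png")
hsv=cv2.cvtColor(im,cv2.COLOR_BGR2HSV)
ct=calibration("top")
for nm,m in (("red",cv2.inRange(hsv,(0,140,80),(8,255,255))|cv2.inRange(hsv,(172,140,80),(180,255,255))),("blue",cv2.inRange(hsv,(100,140,60),(125,255,255)))):
    m[:, :410]=0
    n,l,s,ce=cv2.connectedComponentsWithStats(m)
    for i in range(1,n):
        if s[i][4]>300:
            x,y,w,h=s[i][:4]; g=hsv[y:y+h,x:x+w]; k=(g[...,2]<70).astype(np.uint8);nn,ll,ss,cc=cv2.connectedComponentsWithStats(k)
            j=1+np.argmax(ss[1:,4]); u,v=cc[j]+[x,y]; print(nm,s[i],"circle",np.round([u,v],1),ss[j][4],np.round(onz(c,u,v,.106),4))
im,d,cs=snap("side","s2");crop(im,220,120,350,230,6,"s2h")
E
```

```text
red [ 437  109   60   31 1426] circle [472.5 124. ] 276 [0.648 0.001 0.106]
red [ 430  202   56   33 1398] circle [462.9 221.1] 222 [ 0.6476 -0.0678  0.106 ]
red [ 424  282   52   37 1414] circle [454.2 306.4] 177 [ 0.6471 -0.1368  0.106 ]
blue [ 441   55   61   36 1661] circle [477.9  70.6] 330 [0.6482 0.0353 0.106 ]
blue [ 434  158   57   32 1251] circle [467.5 174.2] 261 [ 0.6478 -0.0334  0.106 ]
blue [428 246  52  31 988] circle [458.5 265.1] 206 [ 0.6474 -0.1023  0.106 ]
blue [437 320  34  32 494] circle [446.4 342. ] 415 [ 0.6434 -0.1681  0.106 ]
```

View pics/s2h.png

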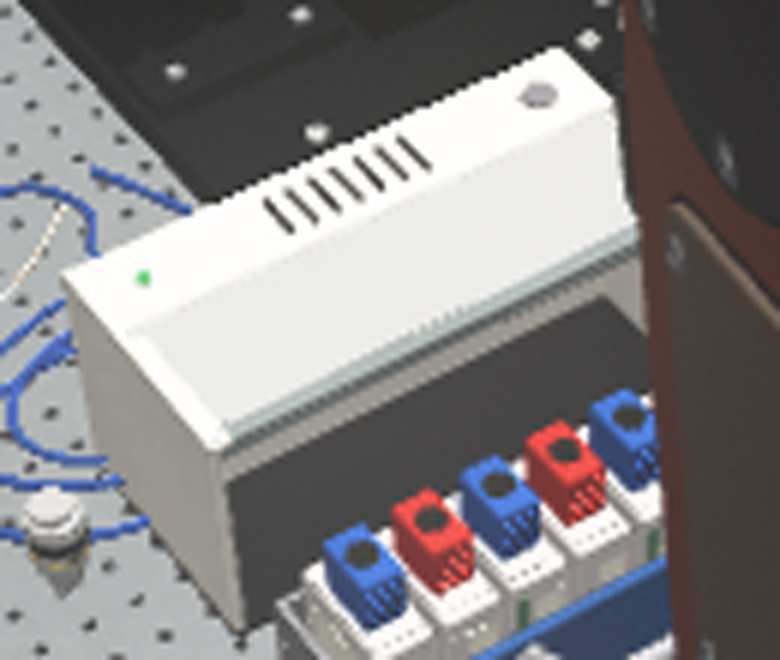

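```bash
python3 - <<'E'
from h import *
c=calibration("wrist");cs=calibration("side");ct=calibration("top")
for a,b in [((477.9,70.6),(363,553)),((472.5,124),(432,520)),((467.5,174.2),(500,486)),((462.9,221.1),(567,450))]:
    b=(220+b[0]/6-.4,120+b[1]/6-.4);print(tri(c,a,cs,b),onz(cs,*b,.106))
im=cv2.imread("pics/t2.png")[:,:,::-1];crop(im,290,170,350,230,10,"t2d")
E
```

```text
(array([0.64332832, 0.0343455 , 0.10842424]), np.float64(0.002275403102000513)) [0.64391346 0.03297592 0.106     ]
(array([6.43427571e-01, 5.41507060e-04, 1.06819107e-01]), np.float64(0.003079963200158105)) [ 6.42486009e-01 -4.57478526e-04  1.06000000e-01]
(array([ 0.64375503, -0.03383789,  0.10540525]), np.float64(0.0035044706511144948)) [ 0.64174118 -0.03448703  0.106     ]
(array([ 0.64343968, -0.06807881,  0.10612778]), np.float64(0.003806784451272838)) [ 0.64216846 -0.06949079  0.106     ]
```

View pics/t2d.png

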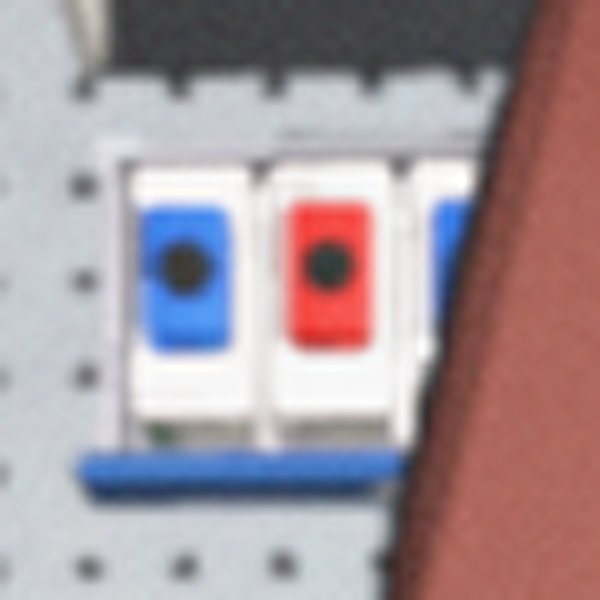

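```bash
python3 - <<'E'
from h import *
ct=calibration("top")
print(onz(ct,290+32.8-.45,170+26.6-.45,.106),onz(ct,290+18.6-.45,170+26.6-.45,.106))
go([0.645,0.0005,0.16],-0.5)
E
```

```text
[0.64482465 0.00200463 0.106     ] [0.64558696 0.03547521 0.106     ]
shift [ 7.17 10.47  9.81] yawjaw -0.48 turn [1.76 0.1  0.02]; shift in target frame [ 7.16 10.77  9.49]
```

```bash
python3 -m pendant '[75,1.8,2.7,0,1.5,0.1,0,75,1.8,2.7,0,0.2,0,0,75,1.8,2.7,0,0,0,0,75,1.5,2.2,0,0,0,0,75,0,0,0,0,0,0]';  python3 - <<'E'
from h import *
show(); go([0.6455,0.001,0.16],-0.5)
im,d,c=snap("wrist","w3")
E
```

```text
time_s: 5.52
tcp_pos: [0.6378, 0.0006, 0.2506]
ee_rot: [-0.004, 0.711, 0.703, -0.004]
contact_force: [0.2, 0.6, -0.1]
finger_gap: 0.707
t 5.52 tcp [6.378e-01 6.000e-04 2.506e-01] x [0.012 1.    0.001] y [ 1.    -0.012 -0.012] gap 0.707 F [ 0.2  0.6 -0.1] j [-0.11  0.52  0.2   1.27 -0.    1.47]
shift [0.04 0.87 9.05] yawjaw -0.70 turn [-0.67 -0.04 -0.2 ]; shift in target frame [0.05 0.77 9.06]
```

View pics/w3.png

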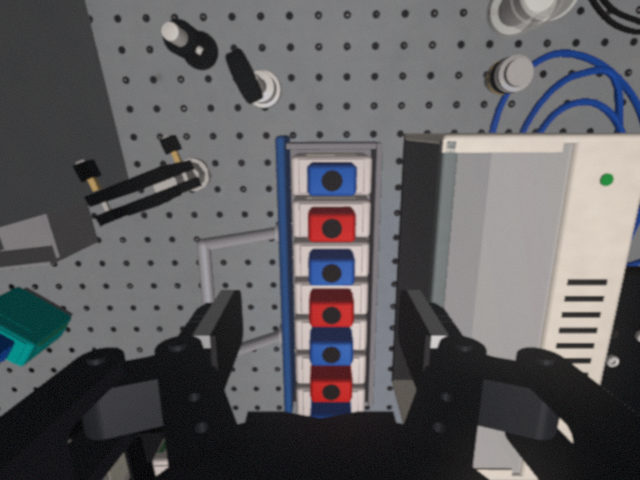

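```bash
cat >> h.py <<'E'
def heads(im,c,z=.106,amin=300,box=None):
    hsv=cv2.cvtColor(im,cv2.COLOR_RGB2HSV);out=[]
    for nm,m in (("red",cv2.inRange(hsv,(0,140,80),(8,255,255))|cv2.inRange(hsv,(172,140,80),(180,255,255))),("blue",cv2.inRange(hsv,(100,140,60),(125,255,255)))):
        n,l,s,ce=cv2.connectedComponentsWithStats(m)
        for i in range(1,n):
            if s[i][4]<amin: continue
            x,y,w,h=s[i][:4]
            if box is not None and not(box[0]<=x+w/2<=box[2] and box[1]<=y+h/2<=box[3]): continue
            k=(hsv[y:y+h,x:x+w,2]<70).astype(np.uint8);nn,ll,ss,cc=cv2.connectedComponentsWithStats(k)
            if nn<2: continue
            j=1+np.argmax(ss[1:,4]);u,v=cc[j]+[x,y];p=onz(c,u,v,z);out.append((nm,(u,v),p));print(nm,np.round([u,v],1),ss[j][4],np.round(p,4))
    return out
E
python3 - <<'E'
from h import *
c=calibration("wrist");im=cv2.imread("pics/w3.png")[:,:,::-1]
heads(im,c,box=(280,140,400,420))
E
```

```text
red [331.4 228. ] 237 [0.6414 0.0009 0.106 ]
red [331.2 315. ] 194 [ 0.6411 -0.0673  0.106 ]
red [330.8 391.9] 161 [ 0.6405 -0.1353  0.106 ]
blue [290.  269.9] 310 [ 0.6109 -0.0306  0.106 ]
blue [331.7 180.2] 276 [0.6417 0.0348 0.106 ]
blue [331.2 272.8] 224 [ 0.6411 -0.0332  0.106 ]
blue [330.9 354.5] 188 [ 0.6407 -0.1012  0.106 ]
blue [332.1 410.7] 369 [ 0.6415 -0.1533  0.106 ]
```

```bash
python3 -m pendant '[75,0,0.3,3,-0.5,0,0,75,0,0.2,4,0,0,0,75,0,0,4,0,0,0,75,0,0,2.5,0,0,0,75,0,0,0.3,0,0,0]';  python3 - <<'E'
from h import *
show(); go([0.643,0.001,0.098],-0.5)
im,d,c=snap("wrist","w4")
E
```

```text
time_s: 5.98
tcp_pos: [0.6378, -0.0017, 0.1069]
ee_rot: [-0.001, 0.711, 0.703, -0.002]
contact_force: [-0.9, -0.0, -0.9]
finger_gap: 0.702
t 5.98 tcp [ 0.6378 -0.0017  0.1069] x [ 0.012  1.    -0.001] y [ 1.    -0.012 -0.005] gap 0.702 F [-0.9 -0.  -0.9] j [-0.12  0.61 -0.03  0.93 -0.    1.47]
shift [0.28 0.52 0.89] yawjaw -0.69 turn [-0.29  0.07 -0.19]; shift in target frame [0.28 0.51 0.89]
```

View pics/w4.png

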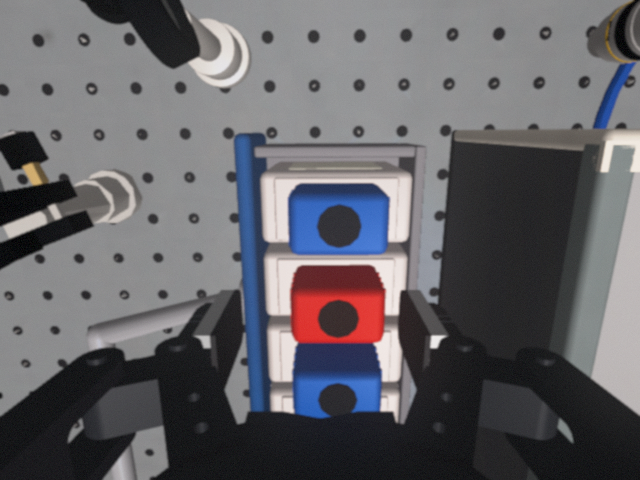

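```bash
python3 -m pendant '[75,0.28,0.45,0.9,-0.3,0,0,75,0,0,0,0,0,0,75,0,0,0,0,0,0]';  python3 - <<'E'
from h import *
show(); go([0.643,0.001,0.098],-0.5)
im,d,c=snap("wrist","w5");heads(im,c,box=(240,150,420,410)); print(proj(c,[*st()[0][:2],.106]))
E
```

```text
time_s: 6.28
tcp_pos: [0.6437, 0.0001, 0.1019]
ee_rot: [0.002, 0.712, 0.702, 0.001]
contact_force: [0.9, 0.4, 0.3]
finger_gap: 0.706
t 6.28 tcp [6.437e-01 1.000e-04 1.019e-01] x [ 0.013  1.    -0.002] y [ 1.    -0.013  0.004] gap 0.706 F [0.9 0.4 0.3] j [-0.11  0.62 -0.03  0.92 -0.    1.47]
shift [ 0.09 -0.07  0.39] yawjaw -0.75 turn [ 0.2   0.1  -0.25]; shift in target frame [ 0.09 -0.07  0.39]
red [321.6 330.2] 1074 [0.6433 0.0017 0.106 ]
blue [321.2 235.2] 1369 [0.6436 0.0358 0.106 ]
blue [236. 345.] 163 [ 0.6133 -0.0036  0.106 ]
blue [325.9 408.5] 618 [ 0.6445 -0.0303  0.106 ]
[322.92391872 334.15388099]
```

View pics/w5.png

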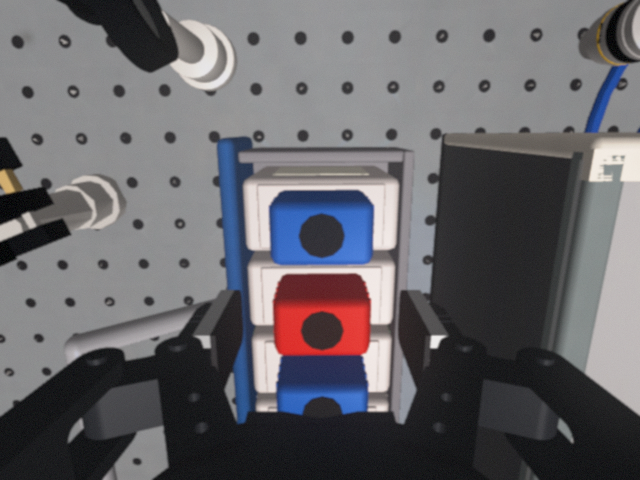

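```bash
python3 -m pendant '[75,0.15,0,0.45,0,0,0,75,0,0,0.2,0,0,0,255,0,0,0,0,0,0,255,0,0,0,0,0,0,255,0,0,0,0,0,0,255,0,0,0,0,0,0]' 40;  python3 - <<'E'
from h import *
show()
E
```

```text
time_s: 6.83
tcp_pos: [0.6463, 0.0016, 0.0991]
ee_rot: [0.005, 0.712, 0.703, 0.003]
contact_force: [-0.8, 0.1, -0.6]
finger_gap: 0.387
t 6.83 tcp [0.6463 0.0016 0.0991] x [ 0.013  1.    -0.003] y [ 1.    -0.013  0.01 ] gap 0.387 F [-0.8  0.1 -0.6] j [-0.11  0.62 -0.04  0.9  -0.    1.47]
```

```bash
python3 -m pendant '[255,0,0,-1.5,0,0,0,255,0,0,-3,0,0,0,255,0,0,-3,0,0,0,255,0,0,-3,0,0,0,255,0,0,-3,0,0,0,255,0,0,-1.5,0,0,0]';  python3 - <<'E'
from h import *
show()
im,d,c=snap("wrist","w6");im,d,c=snap("top","t6")
hsv=cv2.cvtColor(im,cv2.COLOR_RGB2HSV);m=cv2.inRange(hsv,(20,120,100),(35,255,255));n,l,s,ce=cv2.connectedComponentsWithStats(m)
i=1+np.argmax(s[1:,4]);r=cv2.minAreaRect(np.argwhere(l==i)[:,::-1].astype(np.float32));print(r,onz(c,*r[0],.04))
P=cloud(c,d)
for q in [(245,285),(245,380),(318,280),(343,370)]: print(q,P[q[1],q[0]])
E
```

```text
time_s: 7.33
tcp_pos: [0.6409, 0.0024, 0.2493]
ee_rot: [-0.0, 0.712, 0.703, -0.001]
contact_force: [1.4, 0.4, -0.7]
finger_gap: 0.389
t 7.33 tcp [0.6409 0.0024 0.2493] x [ 0.013  1.    -0.001] y [ 1.    -0.013 -0.002] gap 0.389 F [ 1.4  0.4 -0.7] j [-0.11  0.52  0.2   1.25 -0.    1.47]
((206.44476318359375, 292.49591064453125), (49.05080032348633, 74.42572784423828), 4.23639440536499) [0.42210423 0.29306741 0.04      ]
(245, 285) [0.45054938 0.07216442 0.74923902]
(245, 380) [0.36760978 0.06861405 0.77072144]
(318, 280) [0.45414613 0.00283032 0.75708253]
(343, 370) [ 0.37323708 -0.01825697  0.76036465]
```

View pics/w6.png

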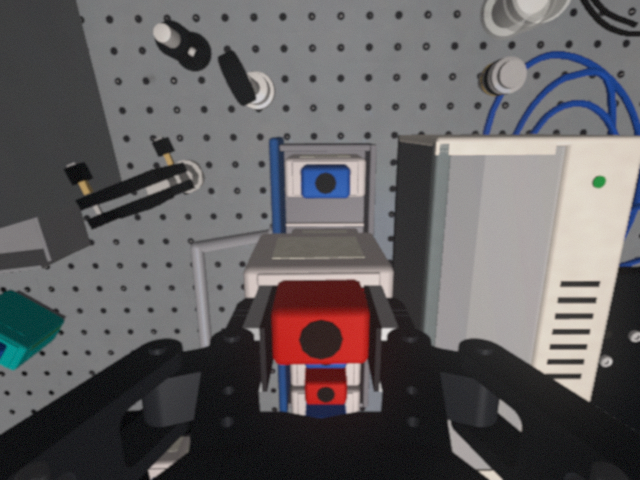

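View pics/t6.png

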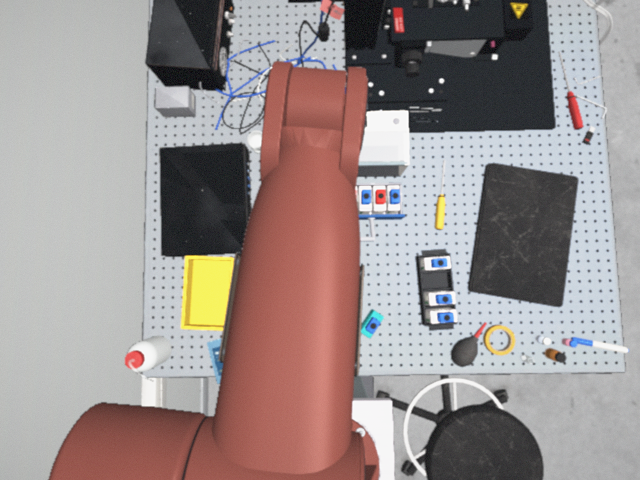

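```bash
cat >> h.py <<'E'
def plan(p,yaw,n,turnn=None):
    """n rows: world straight line with even turn about tool z over first turnn rows"""
    t,r,s=st(); turnn=turnn or n
    y=r.apply([0,1,0]); yw=np.degrees(np.arctan2(y[1],y[0])); dy=(yaw-yw+90)%180-90
    y2=np.radians(yw+dy); Y=np.array([np.cos(y2),np.sin(y2),0]);Z=np.array([0,0,-1.]);rt=R.from_matrix(np.stack([np.cross(Y,Z),Y,Z],1))
    rv=(r.inv()*rt).as_rotvec()
    d=(np.array(p)-t)/n
    print("turn total",np.round(np.degrees(rv),2),"j6 now",round(np.degrees(s["joint_positions"][5]),1), "per row",np.round(np.degrees(rv)/turnn,2))
    for i in range(n):
        ri=r*R.from_rotvec(rv*min(1,i/turnn)); print(i,np.round(ri.inv().apply(d)*100,1))
E
python3 - <<'E'
from h import *
plan([0.469,0.289,0.24],87.5,14)
E
```

```text
turn total [-7.000e-02  7.000e-02 -8.824e+01] j6 now 84.5 per row [-0.   0.  -6.3]
0 [ 2.  -1.3  0.1]
1 [ 2.2 -1.   0.1]
2 [ 2.3 -0.8  0.1]
3 [ 2.3 -0.5  0.1]
4 [ 2.4 -0.3  0.1]
5 [ 2.4 -0.   0.1]
6 [2.4 0.3 0.1]
7 [2.3 0.5 0.1]
8 [2.3 0.8 0.1]
9 [2.2 1.  0.1]
10 [2.  1.2 0.1]
11 [1.9 1.5 0.1]
12 [1.7 1.7 0.1]
13 [1.5 1.8 0.1]
```

```bash
python3 -m pendant '[255,2,-1.3,0,0,0,-6.3,255,2.2,-1,0,0,0,-6.3,255,2.3,-0.8,0,0,0,-6.3,255,2.3,-0.5,0,0,0,-6.3,255,2.4,-0.3,0,0,0,-6.3,255,2.4,0,0,0,0,-6.3,255,2.4,0.3,0,0,0,-6.3,255,2.3,0.5,0,0,0,-6.3]'; python3 -m pendant '[255,2.3,0.8,0,0,0,-6.3,255,2.2,1,0,0,0,-6.3,255,2,1.2,0,0,0,-6.3,255,1.8,1.5,0,0,0,-6.3,255,1.7,1.7,0,0,0,-6.3,255,0,0,0,0,0,0]';  python3 - <<'E'
from h import *
show()
im,d,c=snap("wrist","w7")
plan([0.469,0.289,0.24],87.5,2)
E
```

```text
time_s: 8.1
tcp_pos: [0.5359, 0.167, 0.2387]
ee_rot: [-0.004, 0.331, 0.944, -0.003]
contact_force: [0.5, 0.9, -0.7]
finger_gap: 0.392
time_s: 8.6
tcp_pos: [0.4614, 0.2734, 0.231]
ee_rot: [-0.011, 0.044, 0.999, -0.003]
contact_force: [0.1, -0.5, -0.8]
finger_gap: 0.39
t 8.6 tcp [0.4614 0.2734 0.231 ] x [-0.996  0.087  0.021] y [ 0.087  0.996 -0.008] gap 0.39 F [ 0.1 -0.5 -0.8] j [ 0.4   0.34 -0.13  1.12  0.    0.48]
turn total [-0.49 -1.18 -2.81] j6 now 27.9 per row [-0.24 -0.59 -1.4 ]
0 [-0.2  0.9 -0.5]
1 [-0.3  0.9 -0.5]
```

View pics/w7.png

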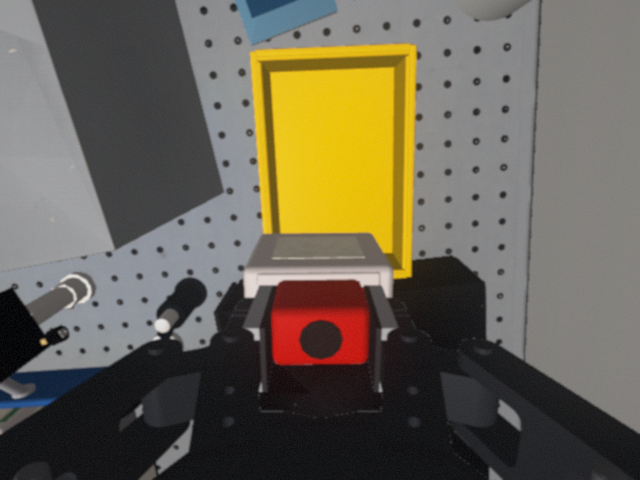

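```bash
python3 - <<'E'
from h import *
c=calibration("wrist")
a=onz(c,251,52,.055);b=onz(c,417,45,.055);e=onz(c,412,277,.055);print(a,b,e,np.linalg.norm(a-b),np.linalg.norm(b-e)); print("centre",(a+e)/2)
E
```

```text
[0.33156811 0.23353229 0.055     ] [0.33800052 0.35185201 0.055     ] [0.51244983 0.34250654 0.055     ] 0.11849443878291013 0.17469945822172636
centre [0.42200897 0.28801942 0.055     ]
```

```bash
python3 -m pendant '[255,-0.3,0.7,0,-0.2,-0.6,-1.4,255,-0.3,0.6,2,-0.2,-0.6,-1.4,255,0,0,3.5,0,0,0,255,0,0,3.5,0,0,0,255,0,0,2.5,0,0,0,255,0,0,0.5,0,0,0]';  python3 - <<'E'
from h import *
show()
plan([0.467,0.286,0.096],87,1)
E
```

```text
time_s: 9.15
tcp_pos: [0.4745, 0.2839, 0.106]
ee_rot: [0.005, 0.024, 1.0, 0.0]
contact_force: [-0.9, -0.6, -0.7]
finger_gap: 0.391
t 9.15 tcp [0.4745 0.2839 0.106 ] x [-0.999  0.048 -0.009] y [0.048 0.999 0.001] gap 0.391 F [-0.9 -0.6 -0.7] j [ 0.41  0.46 -0.31  0.8  -0.    0.46]
turn total [0.05 0.53 0.26] j6 now 26.2 per row [0.05 0.53 0.26]
0 [0.8 0.2 1. ]
```

```bash
python3 -m pendant '[255,0.6,0.2,0.8,0,0.4,0,255,0,0,0.2,0,0,0,75,0,0,0,0,0,0,75,0,0,0,0,0,0,75,0,0,0,0,0,0,75,0,0,-2,0,0,0,75,0,0,-4,0,0,0,75,0,0,-4,0,0,0]';  python3 -m pendant '[75,0,0,-3,0,0,0,75,0,0,-1,0,0,0]'; python3 - <<'E'
from h import *
show()
im,d,c=snap("wrist","w8")
plan([0.643,-0.0665,0.22],-0.5,14)
E
```

```text
time_s: 9.82
tcp_pos: [0.4672, 0.2841, 0.1953]
ee_rot: [-0.003, 0.026, 1.0, -0.001]
contact_force: [1.3, 0.9, -0.6]
finger_gap: 0.706
time_s: 9.98
tcp_pos: [0.4698, 0.2853, 0.245]
ee_rot: [0.002, 0.026, 1.0, 0.001]
contact_force: [-0.2, 0.2, 0.3]
finger_gap: 0.707
t 9.98 tcp [0.4698 0.2853 0.245 ] x [-0.999  0.051 -0.005] y [0.051 0.999 0.002] gap 0.707 F [-0.2  0.2  0.3] j [ 0.41  0.34 -0.1   1.13 -0.    0.46]
turn total [ 0.44  0.18 87.55] j6 now 26.6 per row [0.03 0.01 6.25]
0 [-1.4 -2.4  0.2]
1 [-1.6 -2.3  0.2]
2 [-1.9 -2.1  0.2]
3 [-2.1 -1.9  0.2]
4 [-2.3 -1.6  0.2]
5 [-2.4 -1.4  0.2]
6 [-2.6 -1.1  0.2]
7 [-2.7 -0.8  0.2]
8 [-2.7 -0.5  0.2]
9 [-2.8 -0.2  0.2]
10 [-2.8  0.1  0.2]
11 [-2.8  0.4  0.2]
12 [-2.7  0.7  0.2]
13 [-2.6  1.   0.2]
```

View pics/w8.png

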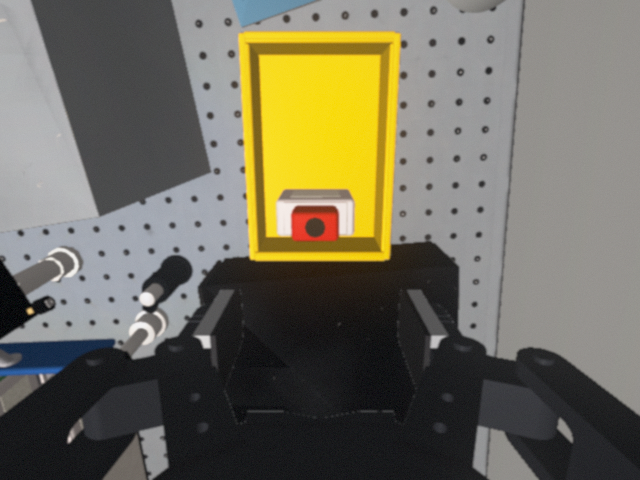

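```bash
python3 -m pendant '[75,-1.4,-2.4,0,0,0,6.3,75,-1.6,-2.3,0,0,0,6.3,75,-1.9,-2.1,0,0,0,6.3,75,-2.1,-1.9,0,0,0,6.3,75,-2.3,-1.6,0,0,0,6.3,75,-2.4,-1.4,0,0,0,6.3,75,-2.6,-1.1,0,0,0,6.3,75,-2.7,-0.8,0,0,0,6.3]'; python3 -m pendant '[75,-2.7,-0.5,0,0,0,6.3,75,-2.8,-0.2,0,0,0,6.3,75,-2.8,0.1,0,0,0,6.3,75,-2.8,0.4,0,0,0,6.3,75,-2.7,0.7,0,0,0,6.3,75,-2,1,0,0,0,5,75,0,0,0,0,0,0]';  python3 - <<'E'
from h import *
show()
plan([0.643,-0.0665,0.16],-0.5,2)
E
```

```text
time_s: 10.7
tcp_pos: [0.5739, 0.081, 0.2568]
ee_rot: [0.01, 0.461, 0.887, 0.01]
contact_force: [0.9, 1.0, -0.1]
finger_gap: 0.705
time_s: 11.28
tcp_pos: [0.6468, -0.08, 0.2627]
ee_rot: [0.011, 0.731, 0.682, 0.016]
contact_force: [-0.4, -0.3, -0.7]
finger_gap: 0.704
t 11.28 tcp [ 0.6468 -0.08    0.2627] x [0.069 0.998 0.008] y [ 0.997 -0.069  0.037] gap 0.704 F [-0.4 -0.3 -0.7] j [-0.24  0.5   0.21  1.24  0.01  1.4 ]
turn total [ 2.13 -0.4  -3.46] j6 now 80.1 per row [ 1.06 -0.2  -1.73]
0 [ 0.6 -0.4  5.1]
1 [ 0.6 -0.3  5.1]
```

```bash
python3 -m pendant '[75,0.6,0,0,1,-0.2,-1.7,75,0.6,0,2,1,-0.2,-1.7,75,0,0,3.5,0,0,0,75,0,0,3.5,0,0,0,75,0,0,3.5,0,0,0,75,0,0,1.5,0,0,0,75,0,0,0,0,0,0]';  python3 - <<'E'
from h import *
show()
im,d,c=snap("wrist","w9");heads(im,c,box=(240,150,420,410))
plan([0.643,-0.0665,0.098],-0.5,1)
E
```

```text
time_s: 11.87
tcp_pos: [0.6505, -0.0668, 0.1205]
ee_rot: [0.004, 0.707, 0.708, 0.003]
contact_force: [-0.9, 0.2, 0.3]
finger_gap: 0.704
t 11.87 tcp [ 0.6505 -0.0668  0.1205] x [-0.001  1.    -0.002] y [1.    0.001 0.01 ] gap 0.704 F [-0.9  0.2  0.3] j [-0.21  0.61  0.01  0.96 -0.    1.36]
red [302.2 309.4] 815 [ 0.6428 -0.0663  0.106 ]
blue [301.9 225.3] 1013 [ 0.643  -0.0323  0.106 ]
blue [302.4 384.3] 716 [ 0.6425 -0.1004  0.106 ]
turn total [0.61 0.13 0.58] j6 now 77.7 per row [0.61 0.13 0.58]
0 [ 0.  -0.8  2.4]
```

View pics/w9.png

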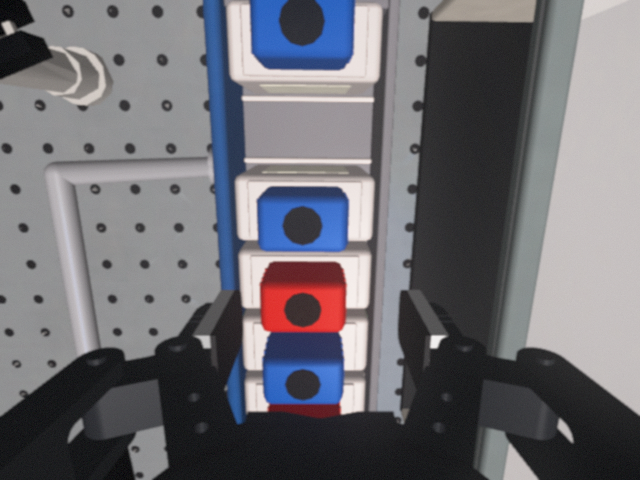

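```bash
python3 -m pendant '[75,0,-0.7,1,0.5,0,0.6,75,0,-0.1,1.2,0,0,0,75,0,0,0.2,0,0,0,75,0,0,0,0,0,0]'; python3 - <<'E'
from h import *
show()
plan([0.643,-0.0663,0.098],-0.5,1)
E
```

```text
time_s: 12.25
tcp_pos: [0.6452, -0.0654, 0.1026]
ee_rot: [0.004, 0.709, 0.705, 0.002]
contact_force: [-0.5, 0.6, -0.6]
finger_gap: 0.705
t 12.25 tcp [ 0.6452 -0.0654  0.1026] x [ 0.005  1.    -0.004] y [ 1.    -0.005  0.008] gap 0.705 F [-0.5  0.6 -0.6] j [-0.21  0.62 -0.02  0.92 -0.    1.36]
turn total [0.47 0.21 0.23] j6 now 78.1 per row [0.47 0.21 0.23]
0 [-0.1 -0.2  0.5]
```

```bash
python3 -m pendant '[75,-0.1,-0.1,0.5,0.3,0.2,0,75,0,0,0.2,0,0,0,255,0,0,0,0,0,0,255,0,0,0,0,0,0,255,0,0,0,0,0,0,255,0,0,0,0,0,0]' 40;python3 -m pendant '[255,0,0,-1.5,0,0,0,255,0,0,-3,0,0,0,255,0,0,-3,0,0,0,255,0,0,-3,0,0,0,255,0,0,-3,0,0,0,255,0,0,-1.5,0,0,0]';  python3 - <<'E'
from h import *
show()
im,d,c=snap("top","t10")
hsv=cv2.cvtColor(im,cv2.COLOR_RGB2HSV);m=cv2.inRange(hsv,(20,120,100),(35,255,255));n,l,s,ce=cv2.connectedComponentsWithStats(m)
i=1+np.argmax(s[1:,4]);print(s[i],onz(c,*ce[i],.04))
plan([0.424,0.289,0.24],87.,16)
E
```

```text
time_s: 12.75
tcp_pos: [0.6473, -0.0668, 0.1002]
ee_rot: [0.004, 0.708, 0.706, 0.003]
contact_force: [0.2, 0.6, -1.2]
finger_gap: 0.391
time_s: 13.25
tcp_pos: [0.6422, -0.066, 0.2509]
ee_rot: [-0.001, 0.708, 0.706, -0.0]
contact_force: [-0.5, -0.1, -0.5]
finger_gap: 0.389
t 13.25 tcp [ 0.6422 -0.066   0.2509] x [0.004 1.    0.001] y [ 1.    -0.004 -0.002] gap 0.389 F [-0.5 -0.1 -0.5] j [-0.22  0.53  0.22  1.26  0.    1.36]
[ 181  255   55   75 3277] [0.41587851 0.29029839 0.04      ]
turn total [ 9.00e-02  4.00e-02 -8.72e+01] j6 now 77.8 per row [ 0.01  0.   -5.45]
0 [ 2.2 -1.4  0.1]
1 [ 2.3 -1.2  0.1]
2 [ 2.4 -0.9  0.1]
3 [ 2.5 -0.7  0.1]
4 [ 2.6 -0.5  0.1]
5 [ 2.6 -0.2  0.1]
6 [2.6 0.  0.1]
7 [2.6 0.3 0.1]
8 [2.6 0.5 0.1]
9 [2.5 0.8 0.1]
10 [2.4 1.  0.1]
11 [2.3 1.2 0.1]
12 [2.2 1.4 0.1]
13 [2.  1.6 0.1]
14 [1.9 1.8 0.1]
15 [1.7 2.  0.1]
```

View pics/t10.png

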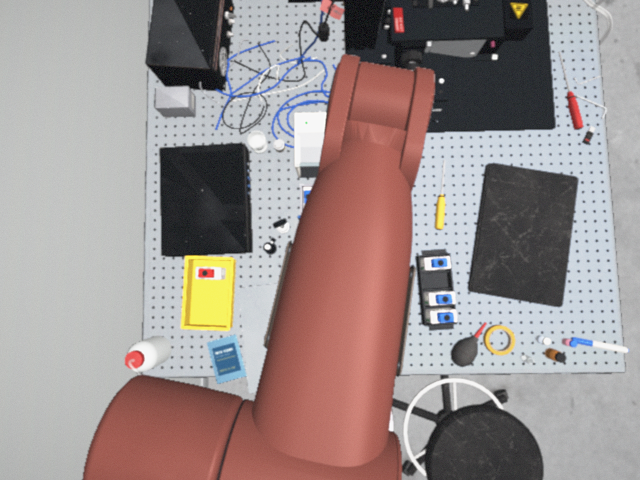

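```bash
python3 -m pendant '[255,2.2,-1.4,0,0,0,-5.4,255,2.3,-1.2,0,0,0,-5.4,255,2.4,-0.9,0,0,0,-5.4,255,2.5,-0.7,0,0,0,-5.4,255,2.6,-0.5,0,0,0,-5.4,255,2.6,-0.2,0,0,0,-5.4,255,2.6,0,0,0,0,-5.4,255,2.6,0.3,0,0,0,-5.4]'; python3 -m pendant '[255,2.6,0.5,0,0,0,-5.4,255,2.5,0.8,0,0,0,-5.4,255,2.4,1,0,0,0,-5.4,255,2.3,1.2,0,0,0,-5.4,255,2.2,1.4,0,0,0,-5.4,255,2,1.6,0,0,0,-5.4,255,1.5,1.5,0,0,0,-2,255,0,0,0,0,0,0]';  python3 - <<'E'
from h import *
show()
plan([0.423,0.289,0.2],87,1)
im,d,c=snap("wrist","w10")
E
```

```text
time_s: 13.97
tcp_pos: [0.5299, 0.1113, 0.2516]
ee_rot: [0.003, 0.388, 0.922, 0.0]
contact_force: [-0.8, 0.5, -1.7]
finger_gap: 0.395
time_s: 14.63
tcp_pos: [0.4218, 0.2684, 0.2484]
ee_rot: [0.002, 0.078, 0.997, -0.0]
contact_force: [0.7, -0.8, -1.2]
finger_gap: 0.392
t 14.63 tcp [0.4218 0.2684 0.2484] x [-0.988  0.155 -0.003] y [ 0.155  0.988 -0.   ] gap 0.392 F [ 0.7 -0.8 -1.2] j [ 0.42  0.24 -0.22  1.11 -0.    0.58]
turn total [-0.03  0.17 -5.92] j6 now 33.1 per row [-0.03  0.17 -5.92]
0 [0.2 2.1 4.8]
```

View pics/w10.png

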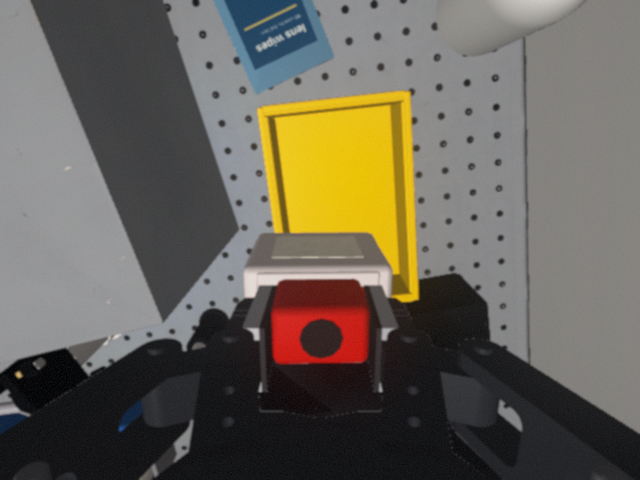

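```bash
python3 - <<'E'
from h import *
c=calibration("wrist")
for q in [(258,107),(411,92),(418,300)]: print(onz(c,*q,.055))
E
python3 -m pendant '[255,0.1,1,0,0,0.1,-3,255,0.1,1,2,0,0.1,-3,255,0,0,3.5,0,0,0,255,0,0,3.5,0,0,0,255,0,0,3.5,0,0,0,255,0,0,1,0,0,0,255,0,0,0,0,0,0]'; python3 - <<'E'
from h import *
show()
plan([0.422,0.289,0.097],87,1)
E
```

```text
[0.33051536 0.23349774 0.055     ]
[0.33808737 0.35192949 0.055     ]
[0.51244681 0.3418411  0.055     ]
time_s: 15.27
tcp_pos: [0.4286, 0.2851, 0.1092]
ee_rot: [0.004, 0.028, 1.0, -0.0]
contact_force: [-0.7, -0.9, -0.7]
finger_gap: 0.39
t 15.27 tcp [0.4286 0.2851 0.1092] x [-0.998  0.057 -0.007] y [0.057 0.998 0.   ] gap 0.39 F [-0.7 -0.9 -0.7] j [ 0.45  0.39 -0.4   0.77 -0.    0.5 ]
turn total [ 0.01  0.42 -0.24] j6 now 28.8 per row [ 0.01  0.42 -0.24]
0 [0.7 0.4 1.2]
```

```bash
python3 -m pendant '[255,0.5,0.3,0.9,0,0.4,0,255,0.1,0,0.5,0,0,0,75,0,0,0,0,0,0,75,0,0,0,0,0,0,75,0,0,0,0,0,0,75,0,0,-2,0,0,0,75,0,0,-4,0,0,0,75,0,0,-4,0,0,0]';  python3 -m pendant '[75,0,0,-3,0,0,0,75,0,0,-1,0,0,0]'; python3 - <<'E'
from h import *
show()
im,d,c=snap("wrist","w11")
plan([0.6425,-0.1344,0.23],-0.5,16)
E
```

```text
time_s: 15.93
tcp_pos: [0.4213, 0.2859, 0.194]
ee_rot: [-0.003, 0.03, 1.0, -0.002]
contact_force: [2.3, 0.7, 0.2]
finger_gap: 0.707
time_s: 16.1
tcp_pos: [0.4237, 0.2872, 0.2428]
ee_rot: [0.001, 0.03, 1.0, 0.0]
contact_force: [1.1, 0.3, -0.2]
finger_gap: 0.705
t 16.1 tcp [0.4237 0.2872 0.2428] x [-0.998  0.061 -0.002] y [0.061 0.998 0.001] gap 0.705 F [ 1.1  0.3 -0.2] j [ 0.45  0.27 -0.2   1.1  -0.    0.51]
turn total [ 0.23  0.1  87.02] j6 now 29.4 per row [0.01 0.01 5.44]
0 [-1.5 -2.5  0.1]
1 [-1.8 -2.4  0.1]
2 [-2.  -2.2  0.1]
3 [-2.2 -2.   0.1]
4 [-2.4 -1.8  0.1]
5 [-2.5 -1.6  0.1]
6 [-2.7 -1.3  0.1]
7 [-2.8 -1.1  0.1]
8 [-2.9 -0.8  0.1]
9 [-2.9 -0.5  0.1]
10 [-3.  -0.2  0.1]
11 [-3.   0.   0.1]
12 [-3.   0.3  0.1]
13 [-2.9  0.6  0.1]
14 [-2.8  0.9  0.1]
15 [-2.7  1.1  0.1]
```

View pics/w11.png

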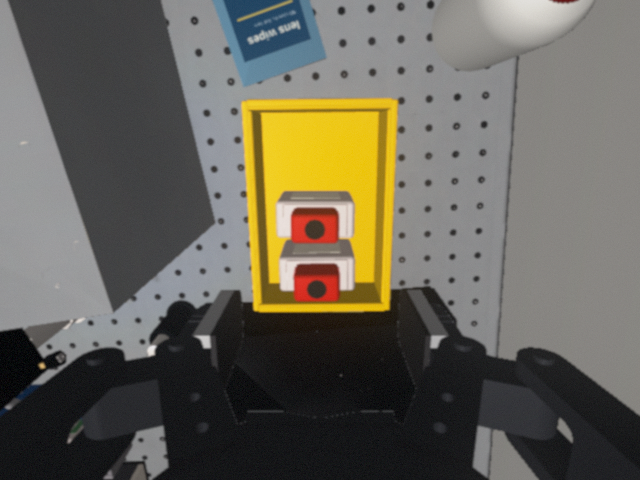

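Two used ones stand in the bin (315,229) and (317,288). Third one next.

```bash
python3 -m pendant '[75,-1.5,-2.5,0,0,0,5.4,75,-1.8,-2.4,0,0,0,5.4,75,-2,-2.2,0,0,0,5.4,75,-2.2,-2,0,0,0,5.4,75,-2.4,-1.8,0,0,0,5.4,75,-2.5,-1.6,0,0,0,5.4,75,-2.7,-1.3,0,0,0,5.4,75,-2.8,-1.1,0,0,0,5.4]'; python3 -m pendant '[75,-2.9,-0.8,0,0,0,5.4,75,-2.9,-0.5,0,0,0,5.4,75,-3,-0.2,0,0,0,5.4,75,-3,0,0,0,0,5.4,75,-3,0.3,0,0,0,5.4,75,-2.9,0.6,0,0,0,5.4,75,-2,0.6,0,0,0,2,75,0,0,0,0,0,0]';  python3 - <<'E'
from h import *
show()
plan([0.6425,-0.1344,0.16],-0.5,2)
E
```

```text
time_s: 16.82
tcp_pos: [0.539, 0.073, 0.2516]
ee_rot: [0.007, 0.406, 0.914, 0.007]
contact_force: [0.4, 0.8, 0.0]
finger_gap: 0.705
time_s: 17.48
tcp_pos: [0.6324, -0.123, 0.2554]
ee_rot: [0.009, 0.673, 0.739, 0.011]
contact_force: [-0.1, -0.1, -0.0]
finger_gap: 0.703
t 17.48 tcp [ 0.6324 -0.123   0.2554] x [-0.093  0.996  0.001] y [0.995 0.093 0.029] gap 0.703 F [-0.1 -0.1 -0. ] j [-0.31  0.5   0.18  1.23  0.01  1.17]
turn total [ 1.65 -0.14  5.82] j6 now 66.8 per row [ 0.82 -0.07  2.91]
0 [-0.6  0.3  4.8]
1 [-0.6  0.4  4.8]
```

```bash
python3 -m pendant '[75,-0.6,0.5,0,0.8,0,2.9,75,-0.5,0.4,2,0.8,0,2.9,75,0,0,3.5,0,0,0,75,0,0,3.5,0,0,0,75,0,0,3,0,0,0,75,0,0,1,0,0,0,75,0,0,0,0,0,0]';  python3 - <<'E'
from h import *
show()
im,d,c=snap("wrist","w12");heads(im,c,box=(240,150,420,410))
plan([0.6425,-0.1344,0.098],-0.5,1)
E
```

```text
time_s: 18.07
tcp_pos: [0.6452, -0.134, 0.1245]
ee_rot: [0.003, 0.711, 0.703, 0.003]
contact_force: [-0.7, -0.0, 0.6]
finger_gap: 0.704
t 18.07 tcp [ 0.6452 -0.134   0.1245] x [0.012 1.    0.   ] y [ 1.    -0.012  0.009] gap 0.704 F [-0.7 -0.   0.6] j [-0.32  0.62  0.04  0.98  0.    1.27]
red [314.4 306.7] 768 [ 0.6422 -0.1343  0.106 ]
blue [313.8 224.5] 965 [ 0.6424 -0.1002  0.106 ]
blue [315.  379.9] 679 [ 0.642  -0.1684  0.106 ]
turn total [ 0.5  -0.01 -0.16] j6 now 72.5 per row [ 0.5  -0.01 -0.16]
0 [-0.  -0.3  2.7]
```

View pics/w12.png

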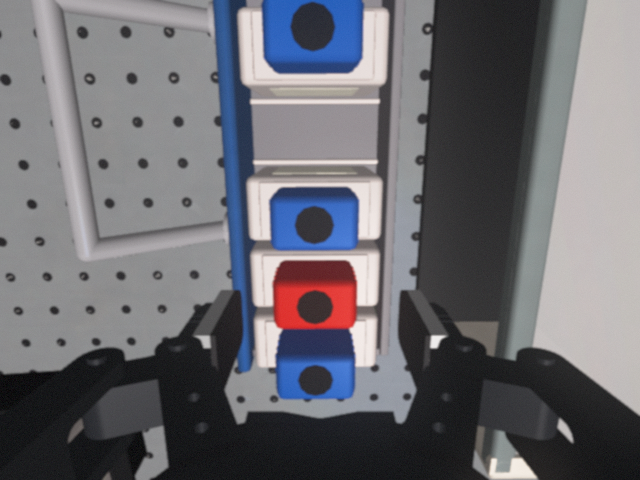

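```bash
python3 -m pendant '[75,0,-0.3,1.2,0.4,0,0,75,0,0,1.2,0,0,0,75,0,0,0.4,0,0,0,75,0,0,0.2,0,0,0,255,0,0,0,0,0,0,255,0,0,0,0,0,0,255,0,0,0,0,0,0,255,0,0,0,0,0,0]' 40; python3 - <<'E'
from h import *
show()
E
python3 -m pendant '[255,0,0,-1.5,0,0,0,255,0,0,-3,0,0,0,255,0,0,-3,0,0,0,255,0,0,-3,0,0,0,255,0,0,-3,0,0,0,255,0,0,-1.5,0,0,0]';  python3 - <<'E'
from h import *
show()
plan([0.379,0.292,0.245],87.,18)
im,d,c=snap("wrist","w13")
im,d,c=snap("top","t13")
hsv=cv2.cvtColor(im,cv2.COLOR_RGB2HSV);m=cv2.inRange(hsv,(20,120,100),(35,255,255));n,l,s,ce=cv2.connectedComponentsWithStats(m)
i=1+np.argmax(s[1:,4]);print(s[i],onz(c,*ce[i],.04))
E
```

```text
time_s: 18.78
tcp_pos: [0.6453, -0.134, 0.0982]
ee_rot: [0.004, 0.711, 0.704, 0.002]
contact_force: [-0.1, 0.5, -0.4]
finger_gap: 0.388
t 18.78 tcp [ 0.6453 -0.134   0.0982] x [ 0.01   1.    -0.002] y [ 1.    -0.01   0.009] gap 0.388 F [-0.1  0.5 -0.4] j [-0.32  0.64  0.01  0.92  0.    1.26]
time_s: 19.28
tcp_pos: [0.6411, -0.1329, 0.2506]
ee_rot: [0.0, 0.711, 0.704, 0.0]
contact_force: [-0.7, -0.5, -0.4]
finger_gap: 0.391
t 19.28 tcp [ 0.6411 -0.1329  0.2506] x [0.01 1.   0.  ] y [ 1.    -0.01   0.001] gap 0.391 F [-0.7 -0.5 -0.4] j [-0.32  0.55  0.25  1.27  0.    1.26]
turn total [ 6.000e-02  3.000e-02 -8.758e+01] j6 now 72.5 per row [ 0.    0.   -4.87]
0 [ 2.3 -1.5  0. ]
1 [ 2.5 -1.3  0. ]
2 [ 2.6 -1.1  0. ]
3 [ 2.6 -0.8  0. ]
4 [ 2.7 -0.6  0. ]
5 [ 2.7 -0.4  0. ]
6 [ 2.8 -0.1  0. ]
7 [2.8 0.1 0. ]
8 [2.8 0.3 0. ]
9 [2.7 0.6 0. ]
10 [2.7 0.8 0. ]
11 [2.6 1.  0. ]
12 [2.5 1.2 0. ]
13 [2.4 1.4 0. ]
14 [2.2 1.6 0. ]
15 [2.1 1.8 0. ]
16 [1.9 2.  0. ]
17 [1.8 2.1 0. ]
[ 181  255   55   75 2865] [0.41457185 0.29093794 0.04      ]
```

View pics/w13.png

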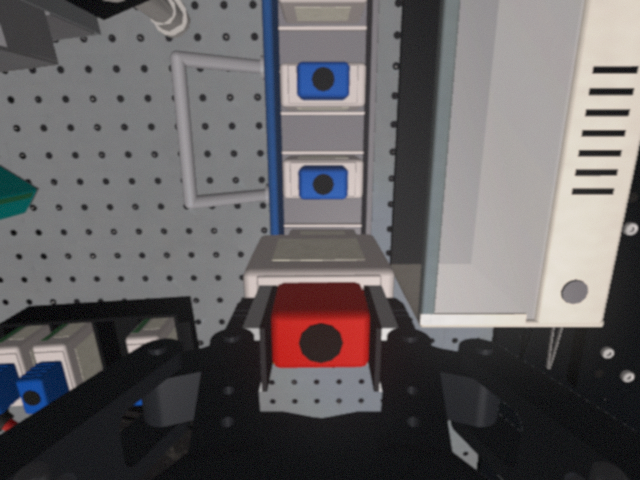

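```bash
python3 - <<'E'
from h import *
c=calibration("top")
for q in [(243,284),(319,277),(248,391),(327,381)]: print(onz(c,*q,.196))
plan([0.46,0.285,0.245],87.,17)
E
```

```text
[0.44364083 0.17412523 0.196     ]
[0.45569981 0.01183428 0.196     ]
[0.2219262  0.16420222 0.196     ]
[ 0.24051781 -0.00076799  0.196     ]
turn total [  0.12   0.14 -87.58] j6 now 72.5 per row [ 0.01  0.01 -5.15]
0 [ 2.4 -1.1  0. ]
1 [ 2.5 -0.9  0. ]
2 [ 2.6 -0.6  0. ]
3 [ 2.7 -0.4  0. ]
4 [ 2.7 -0.2  0. ]
5 [2.7 0.1 0. ]
6 [2.7 0.3 0. ]
7 [2.6 0.6 0. ]
8 [2.6 0.8 0. ]
9 [2.5 1.  0. ]
10 [2.4 1.2 0. ]
11 [2.3 1.4 0. ]
12 [2.1 1.6 0. ]
13 [2.  1.8 0. ]
14 [1.8 2.  0. ]
15 [1.6 2.1 0. ]
16 [1.4 2.3 0. ]
```

```bash
python3 -m pendant '[255,2.4,-1.1,0,0,0,-5.2,255,2.5,-0.9,0,0,0,-5.2,255,2.6,-0.6,0,0,0,-5.2,255,2.7,-0.4,0,0,0,-5.2,255,2.7,-0.2,0,0,0,-5.2,255,2.7,0.1,0,0,0,-5.2,255,2.7,0.3,0,0,0,-5.2,255,2.6,0.6,0,0,0,-5.2]'; python3 -m pendant '[255,2.6,0.8,0,0,0,-5.2,255,2.5,1,0,0,0,-5.2,255,2.4,1.2,0,0,0,-5.2,255,2.3,1.4,0,0,0,-5.2,255,2.1,1.6,0,0,0,-5.2,255,2,1.8,0,0,0,-5.2,255,1.8,2,0,0,0,-5.2,255,0,0,0,0,0,0]';  python3 - <<'E'
from h import *
show()
plan([0.379,0.292,0.25],87,3)
E
```

```text
time_s: 20.05
tcp_pos: [0.5494, 0.0649, 0.2429]
ee_rot: [-0.0, 0.404, 0.915, -0.001]
contact_force: [0.5, 0.1, -0.5]
finger_gap: 0.394
time_s: 20.72
tcp_pos: [0.4538, 0.2431, 0.236]
ee_rot: [-0.005, 0.078, 0.997, -0.001]
contact_force: [-0.3, -0.5, -1.7]
finger_gap: 0.389
t 20.72 tcp [0.4538 0.2431 0.236 ] x [-0.988  0.156  0.011] y [ 0.156  0.988 -0.003] gap 0.389 F [-0.3 -0.5 -1.7] j [ 0.35  0.29 -0.19  1.1   0.    0.5 ]
turn total [-0.15 -0.61 -5.95] j6 now 28.9 per row [-0.05 -0.2  -1.98]
0 [ 2.7  1.2 -0.4]
1 [ 2.7  1.3 -0.5]
2 [ 2.6  1.4 -0.5]
```

```bash
python3 -m pendant '[255,2.4,1.4,-0.4,0,-0.2,-2,255,2.4,1.4,-0.4,0,-0.2,-2,255,2.2,1.4,0,0,-0.2,-2,255,0,0,0,0,0,0]'; python3 - <<'E'
from h import *
show()
plan([0.378,0.290,0.097],87,1)
im,d,c=snap("wrist","w14");
E
```

```text
time_s: 21.05
tcp_pos: [0.3856, 0.2946, 0.2409]
ee_rot: [-0.002, 0.024, 1.0, -0.003]
contact_force: [0.4, 0.4, -1.2]
finger_gap: 0.385
t 21.05 tcp [0.3856 0.2946 0.2409] x [-0.999  0.047  0.004] y [ 0.047  0.999 -0.005] gap 0.385 F [ 0.4  0.4 -1.2] j [ 0.5   0.22 -0.26  1.09 -0.    0.55]
turn total [-0.29 -0.21  0.28] j6 now 31.5 per row [-0.29 -0.21  0.28]
0 [ 0.7 -0.4 14.4]
```

View pics/w14.png

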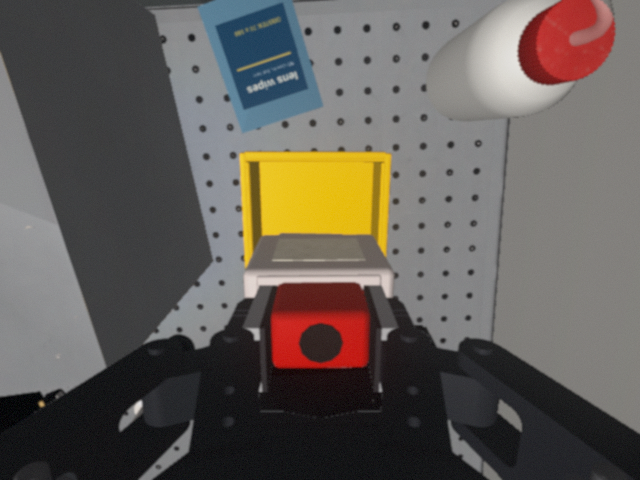

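```bash
python3 -m pendant '[255,0.7,-0.2,1,0,0,0,255,0.3,0,3,0,0,0,255,0.1,0,3,0,0,0,255,0,0,3,0,0,0,255,0,0,2.5,0,0,0,255,0,0,0.5,0,0,0]'; python3 - <<'E'
from h import *
show()
plan([0.378,0.290,0.097],87,1)
E
```

```text
time_s: 21.6
tcp_pos: [0.3801, 0.2897, 0.1066]
ee_rot: [0.002, 0.028, 1.0, -0.002]
contact_force: [-1.0, -0.9, -1.1]
finger_gap: 0.393
t 21.6 tcp [0.3801 0.2897 0.1066] x [-0.998  0.056 -0.004] y [ 0.056  0.998 -0.004] gap 0.393 F [-1.  -0.9 -1.1] j [ 0.5   0.34 -0.5   0.73 -0.01  0.56]
turn total [-0.22  0.25 -0.2 ] j6 now 31.9 per row [-0.22  0.25 -0.2 ]
0 [0.2 0.  1. ]
```

```bash
python3 -m pendant '[255,0.2,0,0.8,0,0.2,0,255,0,0,0.4,0,0,0,75,0,0,0,0,0,0,75,0,0,0,0,0,0,75,0,0,0,0,0,0,75,0,0,-2,0,0,0,75,0,0,-4,0,0,0,75,0,0,-4,0,0,0]';  python3 -m pendant '[75,-0.5,0,-4,0,0,0,75,-0.5,0,-2,0,0,0,75,0,0,0,0,0,0]'; python3 - <<'E'
from h import *
show()
im,d,c=snap("wrist","w15")
im,d,c=snap("top","t15");crop(im,350,240,500,350,5,"t15t")
heads(im,c,.1,amin=40,box=(410,240,470,340))
E
```

```text
time_s: 22.27
tcp_pos: [0.3773, 0.2874, 0.1938]
ee_rot: [-0.003, 0.03, 1.0, -0.004]
contact_force: [1.6, 0.6, 0.8]
finger_gap: 0.708
time_s: 22.52
tcp_pos: [0.3907, 0.2891, 0.2671]
ee_rot: [0.003, 0.03, 1.0, -0.001]
contact_force: [-0.2, -0.1, 0.5]
finger_gap: 0.704
t 22.52 tcp [0.3907 0.2891 0.2671] x [-0.998  0.059 -0.007] y [ 0.059  0.998 -0.001] gap 0.704 F [-0.2 -0.1  0.5] j [ 0.49  0.2  -0.22  1.14 -0.    0.55]
blue [439.9 262.3] 9 [ 0.4845 -0.2672  0.1   ]
blue [445. 299.] 9 [ 0.4002 -0.2751  0.1   ]
blue [446.4 317.5] 11 [ 0.3584 -0.2763  0.1   ]
```

View pics/w15.png

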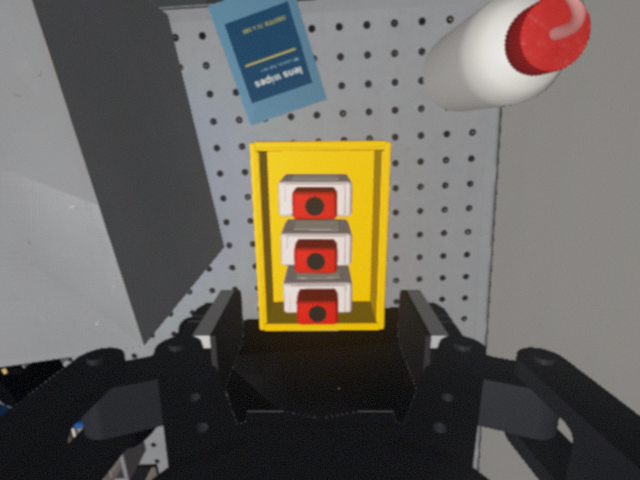

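View pics/t15.png

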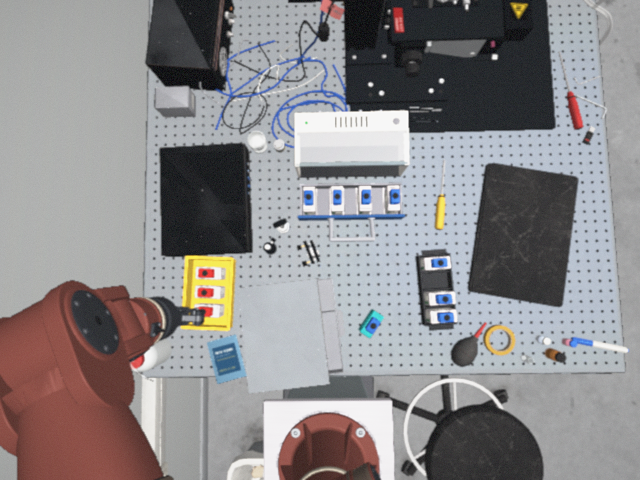

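```bash
python3 - <<'E'
from h import *
plan([0.484,-0.266,0.27],95,17)
c=calibration("top");im=cv2.imread("pics/t15.png")[:,:,::-1]
heads(im,c,.106,amin=40,box=(290,180,410,210))
E
```

```text
turn total [-0.2   0.15 -8.4 ] j6 now 31.5 per row [-0.01  0.01 -0.49]
0 [-0.8 -3.2 -0. ]
1 [-0.7 -3.2 -0. ]
2 [-0.7 -3.2 -0. ]
3 [-0.7 -3.2 -0. ]
4 [-0.6 -3.2 -0. ]
5 [-0.6 -3.3 -0. ]
6 [-0.6 -3.3 -0. ]
7 [-0.6 -3.3 -0. ]
8 [-0.5 -3.3 -0. ]
9 [-0.5 -3.3 -0. ]
10 [-0.5 -3.3 -0. ]
11 [-0.4 -3.3 -0. ]
12 [-0.4 -3.3 -0. ]
13 [-0.4 -3.3 -0. ]
14 [-0.4 -3.3 -0. ]
15 [-0.3 -3.3 -0. ]
16 [-0.3 -3.3 -0. ]
blue [307.9 196.3] 9 [0.6452 0.0361 0.106 ]
blue [337. 196.] 9 [ 0.6444 -0.0325  0.106 ]
blue [365.9 195.7] 9 [ 0.6436 -0.1002  0.106 ]
blue [395. 195.] 9 [ 0.6437 -0.1683  0.106 ]
```

```bash
python3 -m pendant '[75,-0.7,-3.2,-0.3,0,0,-0.5,75,-0.7,-3.2,-0.3,0,0,-0.5,75,-0.7,-3.2,0,0,0,-0.5,75,-0.6,-3.2,0,0,0,-0.5,75,-0.6,-3.2,0,0,0,-0.5,75,-0.6,-3.2,0,0,0,-0.5,75,-0.6,-3.2,0,0,0,-0.5,75,-0.6,-3.2,0,0,0,-0.5]';  python3 -m pendant '[75,-0.5,-3.3,0,0,0,-0.5,75,-0.5,-3.3,0,0,0,-0.5,75,-0.5,-3.3,0,0,0,-0.5,75,-0.5,-3.3,0,0,0,-0.5,75,-0.4,-3.3,0,0,0,-0.5,75,-0.4,-3.3,0,0,0,-0.5,75,-0.4,-2,0,0,0,-0.5,75,0,0,0,0,0,0]'; python3 - <<'E'
from h import *
show()
im,d,c=snap("wrist","w16");heads(im,c,.1,box=(200,0,440,410))
plan([0.484,-0.266,0.2],95,1)
E
```

```text
time_s: 23.28
tcp_pos: [0.4275, 0.0265, 0.2613]
ee_rot: [-0.005, -0.013, 1.0, -0.001]
contact_force: [0.2, 0.5, 0.5]
finger_gap: 0.704
time_s: 23.95
tcp_pos: [0.4645, -0.2032, 0.2495]
ee_rot: [-0.012, -0.043, 0.999, 0.002]
contact_force: [-0.8, -0.3, -0.0]
finger_gap: 0.705
t 23.95 tcp [ 0.4645 -0.2032  0.2495] x [-0.996 -0.086  0.024] y [-0.086  0.996  0.005] gap 0.705 F [-0.8 -0.3 -0. ] j [-0.55  0.27 -0.17  1.15 -0.01 -0.64]
blue [219.6  66. ] 332 [ 0.3574 -0.2773  0.1   ]
blue [220.9 132.2] 287 [ 0.3994 -0.2754  0.1   ]
blue [227.8 250.4] 226 [ 0.4833 -0.2681  0.1   ]
blue [367.5 363.5] 177 [ 0.5675 -0.1545  0.1   ]
turn total [ 0.35 -1.43 -0.08] j6 now -36.3 per row [ 0.35 -1.43 -0.08]
0 [-1.6 -6.6  4.8]
```

View pics/w16.png

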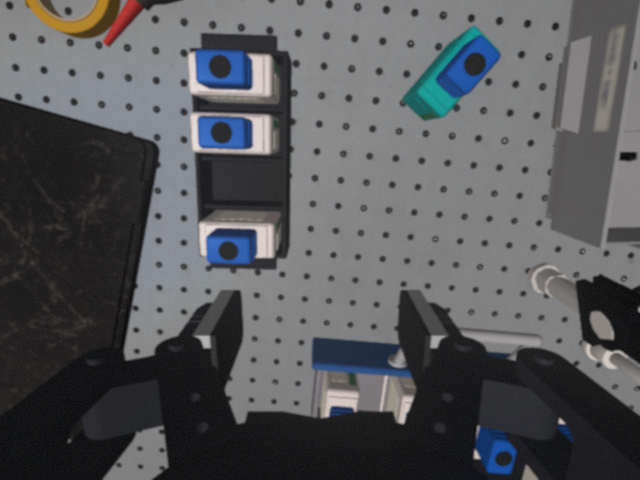

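```bash
python3 -m pendant '[75,-0.8,-3.2,0,0.2,-0.7,0,75,-0.8,-3.2,0,0.2,-0.7,0,75,0,0,3,0,0,0,75,0,0,4,0,0,0,75,0,0,3.5,0,0,0,75,0,0,1.5,0,0,0,75,0,0,0,0,0,0]'; python3 - <<'E'
from h import *
show()
im,d,c=snap("wrist","w17");heads(im,c,.1,box=(200,0,440,410))
plan([0.4838,-0.2680,0.092],94.2,1)
E
```

```text
time_s: 24.58
tcp_pos: [0.4829, -0.2578, 0.12]
ee_rot: [-0.002, -0.044, 0.999, 0.002]
contact_force: [-0.3, 0.7, -0.1]
finger_gap: 0.71
t 24.58 tcp [ 0.4829 -0.2578  0.12  ] x [-0.996 -0.088  0.003] y [-0.088  0.996  0.005] gap 0.71 F [-0.3  0.7 -0.1] j [-0.62  0.44 -0.29  0.85  0.   -0.71]
blue [288.4  82.3] 1283 [ 0.3994 -0.2754  0.1   ]
blue [292.1 303.7] 800 [ 0.4832 -0.2682  0.1   ]
turn total [ 0.26 -0.18  0.88] j6 now -40.9 per row [ 0.26 -0.18  0.88]
0 [ 0.  -1.   2.9]
```

View pics/w17.png

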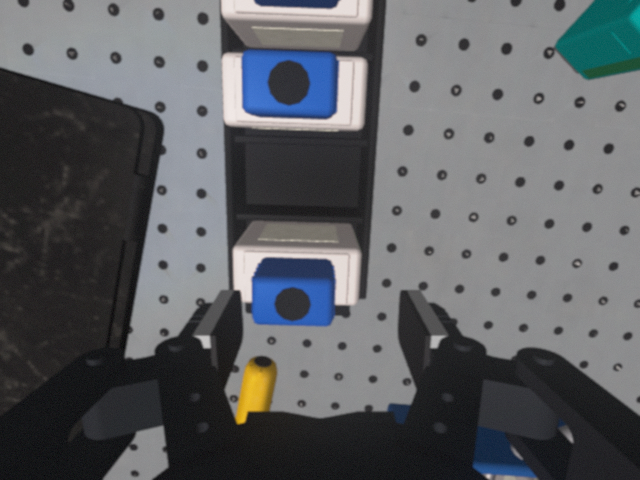

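```bash
python3 -m pendant '[75,0,-1,0.5,0.2,-0.2,0.9,75,0,0,1,0,0,0,75,0,0,0.9,0,0,0,75,0,0,0,0,0,0]'; python3 - <<'E'
from h import *
show()
plan([0.4833,-0.2682,0.092],94.2,1)
E
```

```text
time_s: 24.97
tcp_pos: [0.4859, -0.268, 0.0986]
ee_rot: [0.002, -0.037, 0.999, -0.001]
contact_force: [0.1, 0.0, -0.2]
finger_gap: 0.708
t 24.97 tcp [ 0.4859 -0.268   0.0986] x [-0.997 -0.073 -0.004] y [-0.073  0.997 -0.002] gap 0.708 F [ 0.1  0.  -0.2] j [-0.64  0.47 -0.31  0.79  0.   -0.71]
turn total [-0.13  0.25 -0.01] j6 now -40.7 per row [-0.13  0.25 -0.01]
0 [0.3 0.  0.7]
```

```bash
python3 -m pendant '[75,0.3,0,0.7,0,0.2,0,75,0,0,0.2,0,0,0,255,0,0,0,0,0,0,255,0,0,0,0,0,0,255,0,0,0,0,0,0,255,0,0,0,0,0,0]' 40; python3 - <<'E'
from h import *
show()
E
python3 -m pendant '[255,0,0,-1,0,0,0,255,0,0,-2,0,0,0,255,0,0,-3,0,0,0,255,0,0,-4,0,0,0,255,0,0,-3,0,0,0,255,0,0,-1.5,0,0,0]'; python3 - <<'E'
from h import *
show()
im,d,c=snap("wrist","w18")
plan([0.643,-0.1343,0.25],-0.5,14)
E
```

```text
time_s: 25.47
tcp_pos: [0.4835, -0.2689, 0.0902]
ee_rot: [0.001, -0.036, 0.999, -0.002]
contact_force: [-0.6, -0.4, -0.9]
finger_gap: 0.391
t 25.47 tcp [ 0.4835 -0.2689  0.0902] x [-0.997 -0.073 -0.003] y [-0.073  0.997 -0.004] gap 0.391 F [-0.6 -0.4 -0.9] j [-0.64  0.48 -0.32  0.77 -0.   -0.71]
time_s: 25.97
tcp_pos: [0.4802, -0.2661, 0.2405]
ee_rot: [-0.002, -0.037, 0.999, 0.001]
contact_force: [0.9, 1.1, -1.1]
finger_gap: 0.389
t 25.97 tcp [ 0.4802 -0.2661  0.2405] x [-0.997 -0.073  0.004] y [-0.073  0.997  0.002] gap 0.389 F [ 0.9  1.1 -1.1] j [-0.64  0.34 -0.1   1.13 -0.   -0.71]
turn total [ 2.000e-02 -7.000e-02 -8.531e+01] j6 now -40.8 per row [ 0.   -0.01 -6.09]
0 [-1.2  0.9 -0.1]
1 [-1.3  0.7 -0.1]
2 [-1.4  0.6 -0.1]
3 [-1.4  0.4 -0.1]
4 [-1.5  0.3 -0.1]
5 [-1.5  0.1 -0.1]
6 [-1.5 -0.  -0.1]
7 [-1.5 -0.2 -0.1]
8 [-1.5 -0.4 -0.1]
9 [-1.4 -0.5 -0.1]
10 [-1.3 -0.7 -0.1]
11 [-1.3 -0.8 -0.1]
12 [-1.2 -0.9 -0.1]
13 [-1.1 -1.  -0.1]
```

View pics/w18.png

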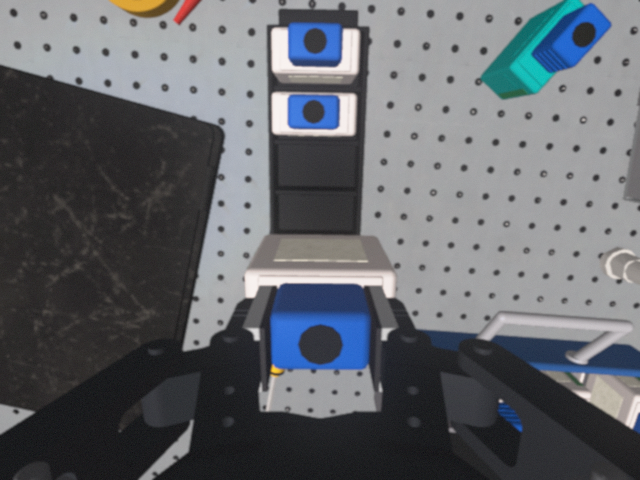

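```bash
python3 -m pendant '[255,-1.2,0.9,-0.1,0,0,-6.1,255,-1.3,0.7,-0.1,0,0,-6.1,255,-1.4,0.6,-0.1,0,0,-6.1,255,-1.4,0.4,-0.1,0,0,-6.1,255,-1.5,0.3,-0.1,0,0,-6.1,255,-1.5,0.1,-0.1,0,0,-6.1,255,-1.5,0,-0.1,0,0,-6.1,255,-1.5,-0.2,-0.1,0,0,-6.1]'; python3 -m pendant '[255,-1.5,-0.4,-0.1,0,0,-6.1,255,-1.4,-0.5,-0.1,0,0,-6.1,255,-1.3,-0.7,-0.1,0,0,-6.1,255,-1.3,-0.8,-0.1,0,0,-6.1,255,-1.2,-0.9,0,0,0,-6,255,-0.5,-0.5,0,0,0,-2,255,0,0,0,0,0,0]'; python3 - <<'E'
from h import *
show()
plan([0.643,-0.1343,0.22],179.5,1)
E
```

```text
time_s: 26.68
tcp_pos: [0.5754, -0.1884, 0.2603]
ee_rot: [0.001, -0.46, 0.888, -0.004]
contact_force: [0.7, 0.2, -0.4]
finger_gap: 0.39
time_s: 27.27
tcp_pos: [0.6408, -0.1279, 0.2683]
ee_rot: [0.001, -0.703, 0.711, -0.005]
contact_force: [-0.5, 0.5, -0.7]
finger_gap: 0.391
t 27.27 tcp [ 0.6408 -0.1279  0.2683] x [-0.01  -1.     0.006] y [-1.     0.01  -0.008] gap 0.391 F [-0.5  0.5 -0.7] j [-0.31  0.53  0.27  1.3  -0.   -1.87]
turn total [-0.46 -0.34 -0.09] j6 now -107.0 per row [-0.46 -0.34 -0.09]
0 [ 0.6 -0.2  4.8]
```

```bash
python3 -m pendant '[255,0.6,-0.2,1,-0.4,-0.3,0,255,0,-0.1,2,0,0,0,255,0,0,1.9,0,0,0,255,0,0,0.5,0,0,0,255,0,0,0,0,0,0]'; python3 - <<'E'
from h import *
show()
im,d,c=snap("wrist","w19");heads(im,c,.106,box=(100,0,500,310))
plan([0.643,-0.1343,0.2],179.5,1)
E
```

```text
time_s: 27.68
tcp_pos: [0.643, -0.137, 0.2125]
ee_rot: [-0.0, -0.701, 0.714, -0.0]
contact_force: [0.2, 0.0, -0.6]
finger_gap: 0.39
t 27.68 tcp [ 0.643  -0.137   0.2125] x [-0.018 -1.     0.001] y [-1.     0.018 -0.   ] gap 0.39 F [ 0.2  0.  -0.6] j [-0.32  0.57  0.18  1.19 -0.   -1.87]
blue [370. 143.] 1 [ 0.6119 -0.1964  0.106 ]
blue [319.2 192.1] 388 [ 0.6418 -0.1684  0.106 ]
turn total [-0.02 -0.05 -0.55] j6 now -107.3 per row [-0.02 -0.05 -0.55]
0 [-0.3 -0.   1.3]
```

View pics/w19.png

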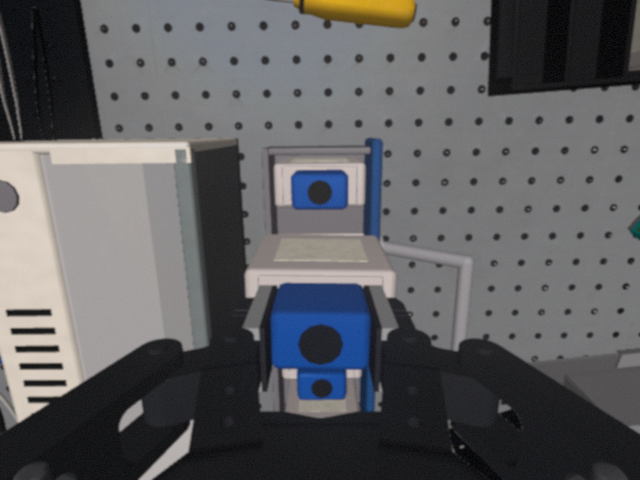

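```bash
python3 -m pendant '[255,-0.2,0,0,0,0,-0.5,255,0,0,0.8,0,0,0,255,0,0,0,0,0,0]'; python3 - <<'E'
from h import *
show()
plan([0.643,-0.1343,0.098],179.5,1)
E
```

```text
time_s: 27.98
tcp_pos: [0.6434, -0.1362, 0.2064]
ee_rot: [0.0, -0.703, 0.711, -0.001]
contact_force: [-0.3, -0.2, -1.3]
finger_gap: 0.392
t 27.98 tcp [ 0.6434 -0.1362  0.2064] x [-0.011 -1.     0.002] y [-1.     0.011 -0.003] gap 0.392 F [-0.3 -0.2 -1.3] j [-0.32  0.57  0.17  1.17 -0.   -1.88]
turn total [-0.15 -0.09 -0.13] j6 now -107.7 per row [-0.15 -0.09 -0.13]
0 [-0.2  0.1 10.8]
```

```bash
python3 -m pendant '[255,-0.2,0,0,0,0,0,255,0,0,1,0,0,0,255,0,0,2,0,0,0,255,0,0,2,0,0,0,255,0,0,1,0,0,0,255,0,0,0,0,0,0]'; python3 - <<'E'
from h import *
show()
plan([0.643,-0.1343,0.098],179.5,1)
E
```

```text
time_s: 28.48
tcp_pos: [0.6455, -0.1342, 0.1456]
ee_rot: [0.002, -0.703, 0.711, -0.004]
contact_force: [-0.2, 0.7, -0.8]
finger_gap: 0.389
t 28.48 tcp [ 0.6455 -0.1342  0.1456] x [-0.011 -1.     0.003] y [-1.     0.011 -0.008] gap 0.389 F [-0.2  0.7 -0.8] j [-0.32  0.6   0.07  1.03 -0.   -1.88]
turn total [-0.48 -0.19 -0.11] j6 now -107.5 per row [-0.48 -0.19 -0.11]
0 [-0.   0.3  4.8]
```

```bash
python3 -m pendant '[255,0,0.2,1,-0.4,-0.2,0,255,0,0.1,1.3,0,0,0,255,0,0,1.3,0,0,0,255,0,0,0.5,0,0,0,255,0,0,0,0,0,0]'; python3 - <<'E'
from h import *
show()
plan([0.643,-0.1343,0.098],179.5,1)
E
```

```text
time_s: 28.9
tcp_pos: [0.6433, -0.1344, 0.1039]
ee_rot: [0.001, -0.703, 0.711, -0.001]
contact_force: [0.1, 0.3, -1.9]
finger_gap: 0.387
t 28.9 tcp [ 0.6433 -0.1344  0.1039] x [-0.01 -1.   -0.  ] y [-1.     0.01  -0.002] gap 0.387 F [ 0.1  0.3 -1.9] j [-0.32  0.64  0.02  0.94  0.   -1.88]
turn total [-0.13  0.01 -0.1 ] j6 now -107.6 per row [-0.13  0.01 -0.1 ]
0 [-0.   0.   0.6]
```

```bash
python3 -m pendant '[255,0,0,0.5,0,0,0,255,0,0,0.3,0,0,0,255,0,0,0.1,0,0,0]'; python3 - <<'E'
from h import *
show()
E
```

```text
time_s: 29.15
tcp_pos: [0.6443, -0.1347, 0.0959]
ee_rot: [0.001, -0.703, 0.711, -0.002]
contact_force: [0.4, -0.6, 6.9]
finger_gap: 0.395
t 29.15 tcp [ 0.6443 -0.1347  0.0959] x [-0.01 -1.    0.  ] y [-1.     0.01  -0.004] gap 0.395 F [ 0.4 -0.6  6.9] j [-0.32  0.65  0.01  0.93  0.   -1.88]
```

```bash
python3 -m pendant '[75,0,0,0,0,0,0,75,0,0,0,0,0,0,75,0,0,0,0,0,0,75,0,0,-2,0,0,0,75,0,0,-4,0,0,0,75,0,0,-4,0,0,0,75,0,0,-3,0,0,0,75,0,0,-1,0,0,0]'; python3 - <<'E'
from h import *
show()
im,d,c=snap("wrist","w20");heads(im,c,.106,box=(100,0,500,410))
im,d,c=snap("top","t20");heads(im,c,.1,amin=40,box=(410,240,470,340))
plan([0.405,-0.275,0.24],94.2,15)
E
```

```text
time_s: 29.82
tcp_pos: [0.6418, -0.134, 0.2399]
ee_rot: [0.0, -0.703, 0.711, 0.001]
contact_force: [0.2, -0.2, 0.9]
finger_gap: 0.704
t 29.82 tcp [ 0.6418 -0.134   0.2399] x [-0.01  -1.    -0.001] y [-1.    0.01  0.  ] gap 0.704 F [ 0.2 -0.2  0.9] j [-0.32  0.55  0.23  1.25  0.   -1.88]
blue [360.3 255.8] 652 [ 0.6125 -0.1159  0.106 ]
blue [317.8 181.1] 311 [ 0.6418 -0.1683  0.106 ]
blue [315.7 232.2] 282 [ 0.6436 -0.1333  0.106 ]
blue [318.2 277. ] 257 [ 0.6422 -0.1003  0.106 ]
blue [318.5 361.2] 213 [ 0.6427 -0.0323  0.106 ]
turn total [8.00e-02 3.00e-02 8.52e+01] j6 now -107.6 per row [0.01 0.   5.68]
0 [ 1.   1.6 -0. ]
1 [ 1.1  1.5 -0. ]
2 [ 1.2  1.4 -0. ]
3 [ 1.4  1.2 -0. ]
4 [ 1.5  1.1 -0. ]
5 [ 1.6  0.9 -0. ]
6 [ 1.7  0.8 -0. ]
7 [ 1.7  0.6 -0. ]
8 [ 1.8  0.4 -0. ]
9 [ 1.8  0.2 -0. ]
10 [ 1.8  0.1 -0. ]
11 [ 1.8 -0.1 -0. ]
12 [ 1.8 -0.3 -0. ]
13 [ 1.8 -0.5 -0. ]
14 [ 1.7 -0.7 -0. ]
```

View pics/w20.png

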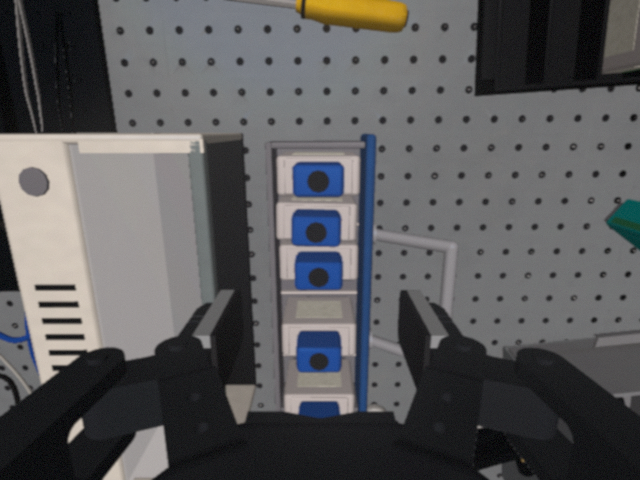

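View pics/t20.png

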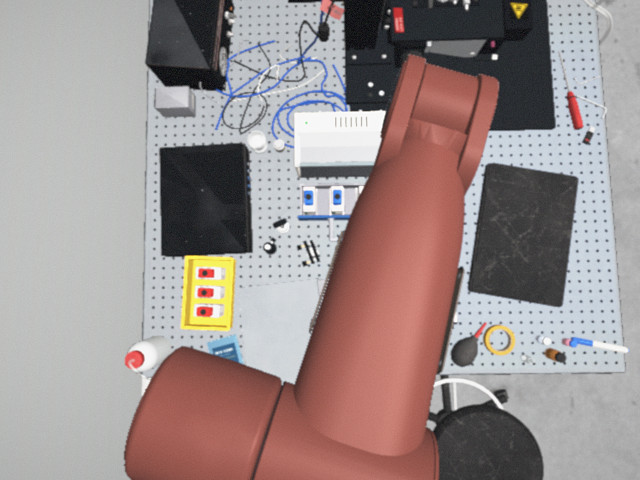

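```bash
python3 -m pendant '[75,1,1.6,0,0,0,5.7,75,1.1,1.5,0,0,0,5.7,75,1.2,1.4,0,0,0,5.7,75,1.4,1.2,0,0,0,5.7,75,1.5,1.1,0,0,0,5.7,75,1.6,0.9,0,0,0,5.7,75,1.7,0.8,0,0,0,5.7,75,1.7,0.6,0,0,0,5.7]'; python3 -m pendant '[75,1.8,0.4,0,0,0,5.7,75,1.8,0.2,0,0,0,5.7,75,1.8,0.1,0,0,0,5.7,75,1.8,-0.1,0,0,0,5.7,75,1.8,-0.3,0,0,0,5.7,75,1.2,-0.3,0,0,0,3,75,0,0,0,0,0,0]'; python3 - <<'E'
from h import *
show()
im,d,c=snap("wrist","w21");heads(im,c,.1,box=(100,0,440,410))
plan([0.399,-0.275,0.2],94.2,1)
E
```

```text
time_s: 30.58
tcp_pos: [0.5079, -0.207, 0.2306]
ee_rot: [-0.002, -0.36, 0.933, 0.003]
contact_force: [0.0, 0.4, -0.4]
finger_gap: 0.712
time_s: 31.17
tcp_pos: [0.4063, -0.2558, 0.2241]
ee_rot: [-0.007, -0.075, 0.997, 0.006]
contact_force: [0.7, -0.7, -0.4]
finger_gap: 0.703
t 31.17 tcp [ 0.4063 -0.2558  0.2241] x [-0.989 -0.149  0.013] y [-0.149  0.989  0.013] gap 0.703 F [ 0.7 -0.7 -0.4] j [-0.71  0.24 -0.29  1.06 -0.   -0.86]
red [179.1 106.9] 15 [ 0.3357 -0.3508  0.1   ]
blue [294.2 161.2] 330 [ 0.3574 -0.2772  0.1   ]
blue [288.4 225.7] 290 [ 0.3994 -0.2754  0.1   ]
turn total [ 0.71 -0.77  4.52] j6 now -49.5 per row [ 0.71 -0.77  4.52]
0 [ 1.1 -1.8  2.4]
```

View pics/w21.png

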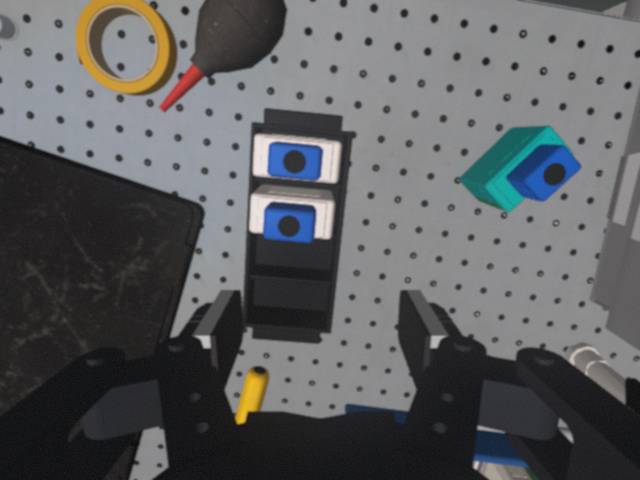

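```bash
python3 -m pendant '[75,0.6,-0.9,0,0.7,-0.7,4.5,75,0.4,-0.9,2,0,0,0,75,0,0,3,0,0,0,75,0,0,3,0,0,0,75,0,0,2,0,0,0,75,0,0,0,0,0,0]'; python3 - <<'E'
from h import *
show()
im,d,c=snap("wrist","w22");heads(im,c,.1,box=(200,0,440,410))
plan([0.3994,-0.2754,0.092],94,1)
E
```

```text
time_s: 31.72
tcp_pos: [0.4032, -0.2743, 0.1199]
ee_rot: [0.002, -0.042, 0.999, -0.001]
contact_force: [-0.9, -0.1, -1.0]
finger_gap: 0.707
t 31.72 tcp [ 0.4032 -0.2743  0.1199] x [-0.996 -0.085 -0.004] y [-0.085  0.996 -0.002] gap 0.707 F [-0.9 -0.1 -1. ] j [-0.75  0.33 -0.46  0.77  0.   -0.83]
blue [320.6 192.9] 1009 [ 0.3574 -0.2772  0.1   ]
blue [316.4 296.3] 815 [ 0.3995 -0.2753  0.1   ]
turn total [-0.17  0.25  0.85] j6 now -47.7 per row [-0.17  0.25  0.85]
0 [ 0.4 -0.   2.9]
```

```bash
python3 -m pendant '[75,0.4,-0.1,1,0,0.2,0.8,75,0.1,0,1,0,0,0,75,0.1,0,0.9,0,0,0,75,0,0,0.3,0,0,0,75,0,0,0,0,0,0]'; python3 - <<'E'
from h import *
show()
plan([0.3994,-0.2754,0.091],94,1)
E
```

```text
time_s: 32.18
tcp_pos: [0.4003, -0.2774, 0.0897]
ee_rot: [0.002, -0.037, 0.999, -0.003]
contact_force: [-0.2, -0.9, 0.5]
finger_gap: 0.704
t 32.18 tcp [ 0.4003 -0.2774  0.0897] x [-0.997 -0.074 -0.004] y [-0.074  0.997 -0.006] gap 0.704 F [-0.2 -0.9  0.5] j [-0.76  0.37 -0.5   0.69 -0.   -0.83]
turn total [-0.37  0.24  0.22] j6 now -47.5 per row [-0.37  0.24  0.22]
0 [ 0.1  0.2 -0.1]
```

```bash
python3 -m pendant '[75,0.1,0.2,0,-0.3,0.2,0,255,0,0,0,0,0,0,255,0,0,0,0,0,0,255,0,0,0,0,0,0,255,0,0,0,0,0,0]' 40; python3 - <<'E'
from h import *
show()
E
python3 -m pendant '[255,0,0,-1,0,0,0,255,0,0,-2,0,0,0,255,0,0,-3,0,0,0,255,0,0,-4,0,0,0,255,0,0,-3,0,0,0,255,0,0,-1.5,0,0,0]'; python3 - <<'E'
from h import *
show()
im,d,c=snap("wrist","w23")
plan([0.6425,-0.0665,0.25],-0.5,15)
E
```

```text
time_s: 32.6
tcp_pos: [0.3998, -0.2761, 0.0911]
ee_rot: [0.001, -0.037, 0.999, -0.001]
contact_force: [-0.6, -0.4, -1.1]
finger_gap: 0.39
t 32.6 tcp [ 0.3998 -0.2761  0.0911] x [-0.997 -0.074 -0.002] y [-0.074  0.997 -0.002] gap 0.39 F [-0.6 -0.4 -1.1] j [-0.75  0.37 -0.5   0.7  -0.   -0.83]
time_s: 33.1
tcp_pos: [0.3966, -0.273, 0.2382]
ee_rot: [-0.002, -0.037, 0.999, 0.002]
contact_force: [0.2, -0.0, -1.9]
finger_gap: 0.388
t 33.1 tcp [ 0.3966 -0.273   0.2382] x [-0.997 -0.074  0.005] y [-0.074  0.997  0.005] gap 0.388 F [ 0.2 -0.  -1.9] j [-0.75  0.22 -0.28  1.08 -0.   -0.83]
turn total [ 2.200e-01 -1.000e-02 -8.528e+01] j6 now -47.5 per row [ 0.01 -0.   -5.69]
0 [-1.7  1.3 -0.1]
1 [-1.8  1.1 -0.1]
2 [-1.9  0.9 -0.1]
3 [-2.   0.7 -0.1]
4 [-2.1  0.5 -0.1]
5 [-2.1  0.3 -0.1]
6 [-2.1  0.1 -0.1]
7 [-2.1 -0.1 -0.1]
8 [-2.1 -0.4 -0.1]
9 [-2.1 -0.6 -0.1]
10 [-2.  -0.8 -0.1]
11 [-1.9 -1.  -0.1]
12 [-1.8 -1.1 -0.1]
13 [-1.7 -1.3 -0.1]
14 [-1.6 -1.5 -0.1]
```

View pics/w23.png

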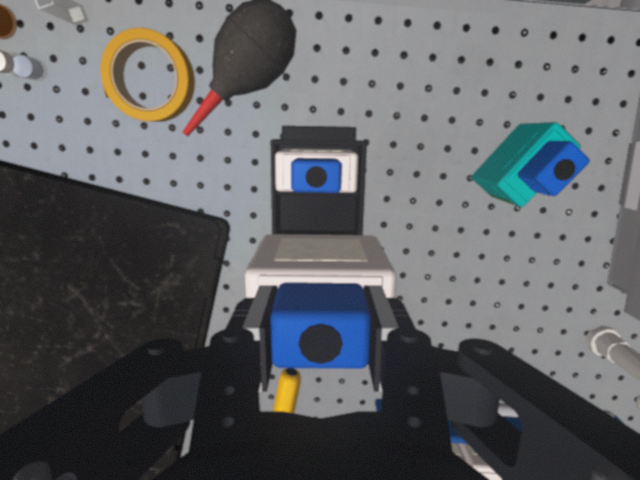

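```bash
python3 -m pendant '[255,-1.7,1.3,-0.1,0,0,-5.7,255,-1.8,1.1,-0.1,0,0,-5.7,255,-1.9,0.9,-0.1,0,0,-5.7,255,-2,0.7,-0.1,0,0,-5.7,255,-2.1,0.5,-0.1,0,0,-5.7,255,-2.1,0.3,-0.1,0,0,-5.7,255,-2.1,0.1,-0.1,0,0,-5.7,255,-2.1,-0.1,-0.1,0,0,-5.7]'; python3 -m pendant '[255,-2.1,-0.4,0,0,0,-5.7,255,-2.1,-0.6,0,0,0,-5.7,255,-2,-0.8,0,0,0,-5.7,255,-1.9,-1,0,0,0,-5.7,255,-1.8,-1.1,0,0,0,-5.7,255,-1.2,-0.8,0,0,0,-3,255,0,0,0,0,0,0]'; python3 - <<'E'
from h import *
show()
plan([0.6425,-0.0665,0.22],179.5,1)
E
```

```text
time_s: 33.82
tcp_pos: [0.5275, -0.1596, 0.249]
ee_rot: [-0.001, -0.433, 0.901, -0.001]
contact_force: [0.1, -0.3, -1.0]
finger_gap: 0.389
time_s: 34.4
tcp_pos: [0.6223, -0.0693, 0.2443]
ee_rot: [-0.001, -0.676, 0.737, 0.002]
contact_force: [-1.2, -0.3, -1.8]
finger_gap: 0.39
t 34.4 tcp [ 0.6223 -0.0693  0.2443] x [-0.087 -0.996 -0.   ] y [-0.996  0.087  0.004] gap 0.39 F [-1.2 -0.3 -1.8] j [-0.23  0.49  0.14  1.22 -0.   -1.71]
turn total [ 0.23  0.02 -4.47] j6 now -98.1 per row [ 0.23  0.02 -4.47]
0 [-0.5 -2.   2.4]
```

```bash
python3 -m pendant '[255,-0.2,-1,0,0.2,0,-2.2,255,-0.2,-0.9,0.5,0,0,-2.2,255,0,0,1.5,0,0,0,255,0,0,1,0,0,0,255,0,0,0,0,0,0]'; python3 - <<'E'
from h import *
show()
im,d,c=snap("wrist","w24");heads(im,c,.106,box=(100,0,500,310))
plan([0.6425,-0.0663,0.2],179.5,1)
E
```

```text
time_s: 34.82
tcp_pos: [0.6409, -0.0665, 0.2108]
ee_rot: [-0.001, -0.704, 0.711, 0.001]
contact_force: [-0.2, 0.4, -1.6]
finger_gap: 0.389
t 34.82 tcp [ 0.6409 -0.0665  0.2108] x [-0.01 -1.   -0.  ] y [-1.     0.01   0.003] gap 0.389 F [-0.2  0.4 -1.6] j [-0.22  0.54  0.14  1.17 -0.   -1.78]
blue [366.8  49.8] 12 [ 0.6132 -0.1752  0.106 ]
blue [313.9  63.9] 502 [ 0.6419 -0.1684  0.106 ]
blue [311.5 130.5] 438 [ 0.6437 -0.1333  0.106 ]
blue [314.6 188.2] 388 [ 0.6423 -0.1004  0.106 ]
turn total [ 0.18  0.   -0.08] j6 now -101.8 per row [ 0.18  0.   -0.08]
0 [-0.  -0.2  1.2]
```

View pics/w24.png

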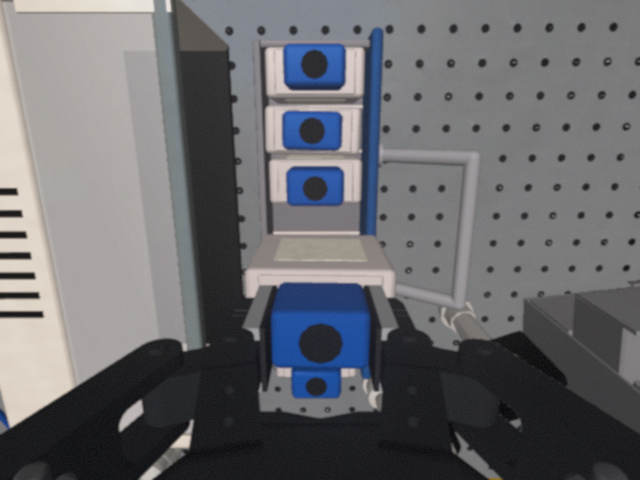

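```bash
python3 -m pendant '[255,0,0,1,0,0,0,255,0,0,2,0,0,0,255,0,0,2,0,0,0,255,0,0,1.3,0,0,0,255,0,0,0,0,0,0]'; python3 - <<'E'
from h import *
show()
plan([0.6425,-0.0668,0.097],179.5,1)
E
```

```text
time_s: 35.28
tcp_pos: [0.6408, -0.0683, 0.1478]
ee_rot: [-0.0, -0.702, 0.712, -0.001]
contact_force: [0.4, 0.2, -1.3]
finger_gap: 0.39
t 35.28 tcp [ 0.6408 -0.0683  0.1478] x [-0.014 -1.     0.001] y [-1.     0.014 -0.001] gap 0.39 F [ 0.4  0.2 -1.3] j [-0.22  0.58  0.03  1.02 -0.   -1.78]
turn total [-0.06 -0.07 -0.33] j6 now -101.7 per row [-0.06 -0.07 -0.33]
0 [-0.2 -0.2  5.1]
```

```bash
python3 -m pendant '[255,-0.2,-0.15,1,0,0,-0.3,255,0,0,1.3,0,0,0,255,0,0,1.3,0,0,0,255,0,0,0.7,0,0,0,255,0,0,0,0,0,0]'; python3 - <<'E'
from h import *
show()
plan([0.6425,-0.0668,0.097],179.5,1)
E
```

```text
time_s: 35.7
tcp_pos: [0.6439, -0.0669, 0.1049]
ee_rot: [0.001, -0.704, 0.711, -0.003]
contact_force: [0.8, -0.0, -1.3]
finger_gap: 0.39
t 35.7 tcp [ 0.6439 -0.0669  0.1049] x [-0.01  -1.     0.002] y [-1.     0.01  -0.005] gap 0.39 F [ 0.8 -0.  -1.3] j [-0.22  0.62 -0.02  0.93 -0.   -1.78]
turn total [-0.3  -0.12 -0.07] j6 now -101.8 per row [-0.3  -0.12 -0.07]
0 [-0.   0.1  0.8]
```

```bash
python3 -m pendant '[255,0,0.1,0.5,-0.3,0,0,255,0,0,0.4,0,0,0,255,0,0,0.1,0,0,0]'; python3 - <<'E'
from h import *
show()
E
```

```text
time_s: 35.95
tcp_pos: [0.6443, -0.0672, 0.0966]
ee_rot: [-0.0, -0.704, 0.711, -0.002]
contact_force: [-1.6, 0.1, 9.1]
finger_gap: 0.392
t 35.95 tcp [ 0.6443 -0.0672  0.0966] x [-0.01  -1.     0.003] y [-1.     0.01  -0.003] gap 0.392 F [-1.6  0.1  9.1] j [-0.22  0.63 -0.03  0.91 -0.   -1.78]
```

```bash
python3 -m pendant '[75,0,0,0,0,0,0,75,0,0,0,0,0,0,75,0,0,0,0,0,0,75,0,0,-2,0,0,0,75,0,0,-4,0,0,0,75,0,0,-4,0,0,0,75,0,0,-3,0,0,0,75,0,0,-1,0,0,0]'; python3 - <<'E'
from h import *
show()
im,d,c=snap("wrist","w25");heads(im,c,.106,box=(100,0,500,410))
plan([0.375,-0.273,0.24],94.2,17)
E
```

```text
time_s: 36.62
tcp_pos: [0.6422, -0.0664, 0.2402]
ee_rot: [-0.001, -0.704, 0.711, -0.0]
contact_force: [1.1, -0.9, -0.1]
finger_gap: 0.704
t 36.62 tcp [ 0.6422 -0.0664  0.2402] x [-0.01  -1.     0.002] y [-1.     0.01   0.002] gap 0.704 F [ 1.1 -0.9 -0.1] j [-0.22  0.53  0.2   1.24 -0.   -1.78]
blue [361.5 168. ] 693 [ 0.613  -0.1093  0.106 ]
blue [316.2  72.1] 384 [ 0.6423 -0.1684  0.106 ]
blue [314.  130.7] 349 [ 0.6441 -0.1333  0.106 ]
blue [316.7 182.1] 308 [ 0.6427 -0.1004  0.106 ]
blue [315.9 232.6] 274 [ 0.6436 -0.0657  0.106 ]
blue [317.1 277.9] 252 [ 0.6431 -0.0323  0.106 ]
blue [317.4 362. ] 213 [0.6436 0.0357 0.106 ]
turn total [-0.1  -0.1  85.23] j6 now -101.8 per row [-0.01 -0.01  5.01]
0 [1.2 1.6 0. ]
1 [1.4 1.4 0. ]
2 [1.5 1.3 0. ]
3 [1.6 1.2 0. ]
4 [1.7 1.  0. ]
5 [1.8 0.9 0. ]
6 [1.8 0.7 0. ]
7 [1.9 0.6 0. ]
8 [1.9 0.4 0. ]
9 [2.  0.2 0. ]
10 [2.  0.1 0. ]
11 [ 2.  -0.1  0. ]
12 [ 2.  -0.3  0. ]
13 [ 1.9 -0.5  0. ]
14 [ 1.9 -0.6  0. ]
15 [ 1.8 -0.8  0. ]
16 [ 1.7 -0.9  0. ]
```

View pics/w25.png

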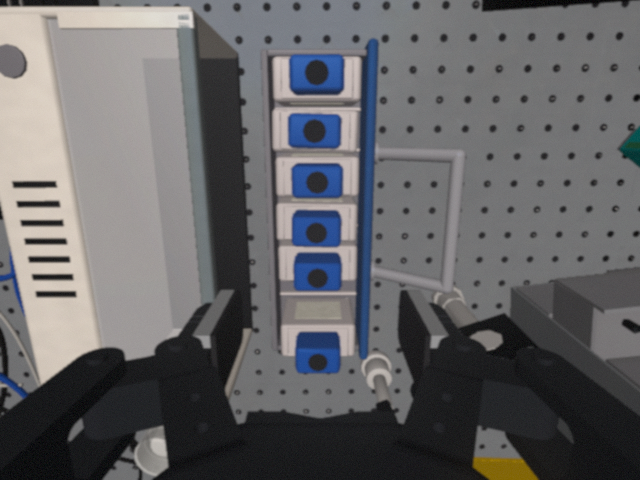

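```bash
python3 -m pendant '[75,1.2,1.6,0,0,0,5,75,1.4,1.4,0,0,0,5,75,1.5,1.3,0,0,0,5,75,1.6,1.2,0,0,0,5,75,1.7,1,0,0,0,5,75,1.8,0.9,0,0,0,5,75,1.8,0.7,0,0,0,5,75,1.9,0.6,0,0,0,5]'; python3 -m pendant '[75,1.9,0.4,0,0,0,5,75,2,0.2,0,0,0,5,75,2,0.1,0,0,0,5,75,2,-0.1,0,0,0,5,75,2,-0.3,0,0,0,5,75,1.9,-0.5,0,0,0,5,75,1.5,-0.5,0,0,0,5,75,0,0,0,0,0,0]'; python3 - <<'E'
from h import *
show()
im,d,c=snap("wrist","w26");heads(im,c,.1,box=(100,0,440,410))
plan([0.3574,-0.277,0.2],94.2,1)
E
```

```text
time_s: 37.33
tcp_pos: [0.5153, -0.1643, 0.2415]
ee_rot: [0.003, -0.407, 0.913, -0.003]
contact_force: [-0.1, -0.5, 0.6]
finger_gap: 0.707
time_s: 38.0
tcp_pos: [0.3969, -0.2474, 0.2395]
ee_rot: [0.003, -0.094, 0.996, -0.002]
contact_force: [1.3, 0.0, 0.2]
finger_gap: 0.705
t 38.0 tcp [ 0.3969 -0.2474  0.2395] x [-0.982 -0.188 -0.006] y [-0.188  0.982 -0.005] gap 0.705 F [1.3 0.  0.2] j [-0.71  0.18 -0.32  1.06  0.   -0.9 ]
red [184.8  76.1] 9 [ 0.3141 -0.3503  0.1   ]
blue [287.1 166.4] 286 [ 0.3575 -0.2773  0.1   ]
turn total [-0.28  0.39  6.91] j6 now -52.0 per row [-0.28  0.39  6.91]
0 [ 4.6 -2.2  3.9]
```

View pics/w26.png

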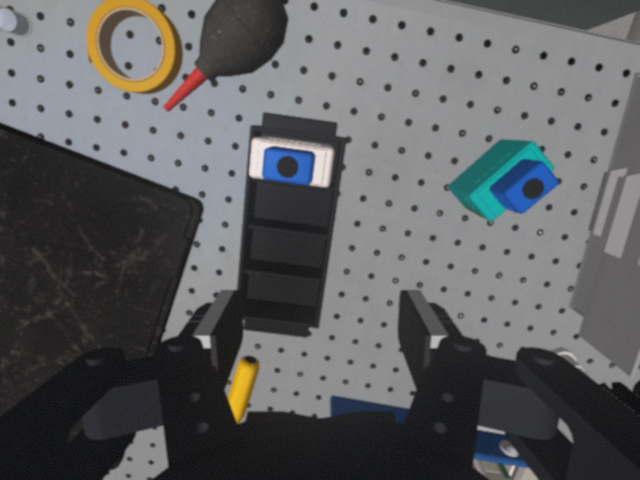

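```bash
python3 -m pendant '[75,2.3,-1.1,0,-0.2,0.2,3.5,75,2.2,-1,0.5,0,0.2,3.4,75,0,0,3,0,0,0,75,0,0,4,0,0,0,75,0,0,3,0,0,0,75,0,0,0.5,0,0,0,75,0,0,0,0,0,0]'; python3 - <<'E'
from h import *
show()
im,d,c=snap("wrist","w27");heads(im,c,.1,box=(200,0,440,410))
plan([0.3574,-0.2773,0.091],94,1)
E
```

```text
time_s: 38.63
tcp_pos: [0.3619, -0.2763, 0.1279]
ee_rot: [0.004, -0.044, 0.999, -0.003]
contact_force: [-0.6, -0.2, -0.3]
finger_gap: 0.707
t 38.63 tcp [ 0.3619 -0.2763  0.1279] x [-0.996 -0.088 -0.007] y [-0.088  0.996 -0.007] gap 0.707 F [-0.6 -0.2 -0.3] j [-0.81  0.27 -0.54  0.76  0.   -0.9 ]
blue [317.2 286.9] 743 [ 0.3575 -0.2772  0.1   ]
turn total [-0.39  0.41  1.07] j6 now -51.7 per row [-0.39  0.41  1.07]
0 [ 0.5 -0.   3.7]
```

```bash
python3 -m pendant '[75,0.4,0,1,-0.4,0.4,1,75,0.1,0.1,1.2,0,0,0,75,0.1,0,1,0,0,0,75,0,0,0.4,0,0,0,75,0,0,0,0,0,0]'; python3 - <<'E'
from h import *
show()
plan([0.3574,-0.2773,0.091],94,1)
E
```

```text
time_s: 39.1
tcp_pos: [0.3602, -0.2789, 0.0964]
ee_rot: [0.003, -0.036, 0.999, -0.003]
contact_force: [0.2, 0.6, 0.4]
finger_gap: 0.71
t 39.1 tcp [ 0.3602 -0.2789  0.0964] x [-0.997 -0.072 -0.006] y [-0.072  0.997 -0.006] gap 0.71 F [0.2 0.6 0.4] j [-0.82  0.31 -0.58  0.68  0.   -0.89]
turn total [-0.37  0.32  0.14] j6 now -51.1 per row [-0.37  0.32  0.14]
0 [0.3 0.2 0.5]
```

```bash
python3 -m pendant '[75,0.3,0.15,0.5,-0.3,0.3,0,75,0,0,0.1,0,0,0,255,0,0,0,0,0,0,255,0,0,0,0,0,0,255,0,0,0,0,0,0,255,0,0,0,0,0,0]' 40; python3 - <<'E'
from h import *
show()
E
python3 -m pendant '[255,0,0,-1,0,0,0,255,0,0,-2,0,0,0,255,0,0,-3,0,0,0,255,0,0,-4,0,0,0,255,0,0,-3,0,0,0,255,0,0,-1.5,0,0,0]'; python3 - <<'E'
from h import *
show()
im,d,c=snap("wrist","w28")
plan([0.643,0.0015,0.25],-0.5,17)
E
```

```text
time_s: 39.6
tcp_pos: [0.3585, -0.2792, 0.0926]
ee_rot: [0.001, -0.036, 0.999, -0.002]
contact_force: [-0.1, 0.1, -0.6]
finger_gap: 0.39
t 39.6 tcp [ 0.3585 -0.2792  0.0926] x [-0.997 -0.072 -0.002] y [-0.072  0.997 -0.004] gap 0.39 F [-0.1  0.1 -0.6] j [-0.82  0.32 -0.58  0.67 -0.   -0.89]
time_s: 40.1
tcp_pos: [0.3554, -0.2757, 0.24]
ee_rot: [-0.002, -0.036, 0.999, 0.002]
contact_force: [-0.0, -0.8, -1.5]
finger_gap: 0.392
t 40.1 tcp [ 0.3554 -0.2757  0.24  ] x [-0.997 -0.072  0.004] y [-0.072  0.997  0.004] gap 0.392 F [-0.  -0.8 -1.5] j [-0.82  0.16 -0.35  1.07 -0.   -0.89]
turn total [ 1.400e-01 -3.000e-02 -8.536e+01] j6 now -51.2 per row [ 0.01 -0.   -5.02]
0 [-1.8  1.5 -0. ]
1 [-1.9  1.3 -0. ]
2 [-2.   1.2 -0. ]
3 [-2.1  1.  -0. ]
4 [-2.2  0.8 -0. ]
5 [-2.3  0.6 -0. ]
6 [-2.3  0.4 -0. ]
7 [-2.3  0.2 -0. ]
8 [-2.3 -0.  -0. ]
9 [-2.3 -0.2 -0. ]
10 [-2.3 -0.4 -0. ]
11 [-2.3 -0.6 -0. ]
12 [-2.2 -0.8 -0. ]
13 [-2.1 -1.  -0. ]
14 [-2.  -1.2 -0. ]
15 [-1.9 -1.4 -0. ]
16 [-1.8 -1.5 -0. ]
```

View pics/w28.png

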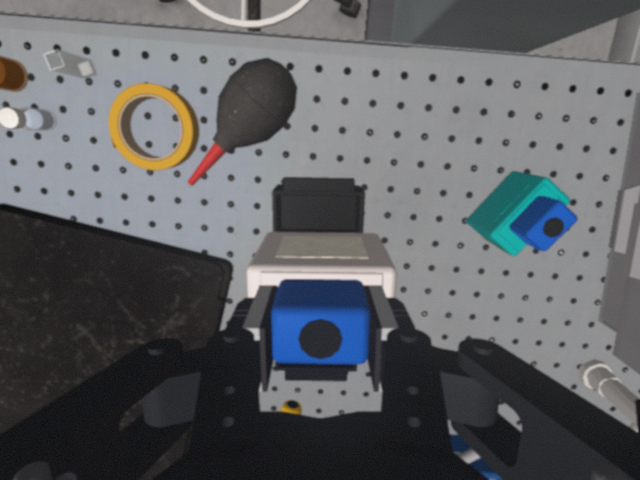

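```bash
python3 -m pendant '[255,-1.8,1.5,-0.1,0,0,-5,255,-1.9,1.3,-0.1,0,0,-5,255,-2,1.2,-0.1,0,0,-5,255,-2.1,1,0,0,0,-5,255,-2.2,0.8,0,0,0,-5,255,-2.3,0.6,0,0,0,-5,255,-2.3,0.4,0,0,0,-5,255,-2.3,0.2,0,0,0,-5]'; python3 -m pendant '[255,-2.3,0,0,0,0,-5,255,-2.3,-0.2,0,0,0,-5,255,-2.3,-0.4,0,0,0,-5,255,-2.3,-0.6,0,0,0,-5,255,-2.2,-0.8,0,0,0,-5,255,-2.1,-1,0,0,0,-5,255,-2,-1.2,0,0,0,-5,255,0,0,0,0,0,0]'; python3 - <<'E'
from h import *
show()
plan([0.641,0.0015,0.22],179.5,2)
E
```

```text
time_s: 40.82
tcp_pos: [0.4927, -0.1435, 0.2456]
ee_rot: [-0.0, -0.386, 0.923, -0.002]
contact_force: [-0.1, -0.5, -0.7]
finger_gap: 0.389
time_s: 41.48
tcp_pos: [0.6117, -0.0156, 0.24]
ee_rot: [-0.002, -0.66, 0.751, 0.001]
contact_force: [-1.1, -0.7, -1.1]
finger_gap: 0.391
t 41.48 tcp [ 0.6117 -0.0156  0.24  ] x [-0.128 -0.992  0.002] y [-0.992  0.128  0.003] gap 0.391 F [-1.1 -0.7 -1.1] j [-0.14  0.47  0.09  1.19 -0.   -1.59]
turn total [ 0.19 -0.11 -6.83] j6 now -90.9 per row [ 0.1  -0.06 -3.41]
0 [-1.  -1.3  1. ]
1 [-1.  -1.4  1. ]
```

```bash
python3 -m pendant '[255,-1,-1.3,0,0.1,-0.1,-3.4,255,-0.9,-1.3,0.4,0.1,0,-3.3,255,0,0,1.2,0,0,0,255,0,0,0.9,0,0,0,255,0,0,0,0,0,0]'; python3 - <<'E'
from h import *
show()
im,d,c=snap("wrist","w29");heads(im,c,.106,box=(100,0,500,310))
plan([0.6425,0.0013,0.2],179.5,1)
E
```

```text
time_s: 41.9
tcp_pos: [0.6397, 0.0025, 0.2108]
ee_rot: [-0.001, -0.705, 0.709, 0.001]
contact_force: [-0.8, 0.9, 0.4]
finger_gap: 0.389
t 41.9 tcp [0.6397 0.0025 0.2108] x [-0.006 -1.     0.   ] y [-1.     0.006  0.003] gap 0.389 F [-0.8  0.9  0.4] j [-0.11  0.53  0.12  1.16 -0.   -1.67]
blue [307.7   3.2] 147 [ 0.6441 -0.129   0.106 ]
blue [379.6 224. ] 8 [ 0.6019 -0.0094  0.106 ]
blue [310.8  62. ] 501 [ 0.6428 -0.1004  0.106 ]
blue [309.9 128.2] 436 [ 0.6437 -0.0657  0.106 ]
blue [311.3 186.6] 384 [ 0.6432 -0.0324  0.106 ]
turn total [ 0.17 -0.02  0.14] j6 now -96.0 per row [ 0.17 -0.02  0.14]
0 [ 0.1 -0.3  1.1]
```

View pics/w29.png

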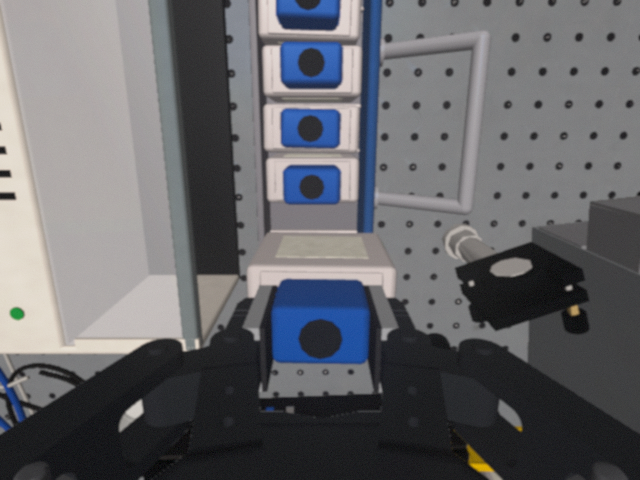

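```bash
python3 -m pendant '[255,0,-0.2,1,0.2,0,0,255,0,0,2,0,0,0,255,0,0,2,0,0,0,255,0,0,1.3,0,0,0,255,0,0,0,0,0,0]'; python3 - <<'E'
from h import *
show()
plan([0.643,0.0022,0.098],179.5,1)
E
```

```text
time_s: 42.37
tcp_pos: [0.6413, -0.0001, 0.1495]
ee_rot: [0.001, -0.703, 0.711, -0.002]
contact_force: [0.3, -0.8, -0.3]
finger_gap: 0.391
t 42.37 tcp [ 6.413e-01 -1.000e-04  1.495e-01] x [-0.012 -1.     0.001] y [-1.     0.012 -0.004] gap 0.391 F [ 0.3 -0.8 -0.3] j [-0.11  0.57  0.02  1.02 -0.   -1.67]
turn total [-0.23 -0.07 -0.2 ] j6 now -95.8 per row [-0.23 -0.07 -0.2 ]
0 [-0.2 -0.2  5.2]
```

```bash
python3 -m pendant '[255,-0.25,-0.1,1,-0.2,0,-0.2,255,0,0,1.3,0,0,0,255,0,0,1.3,0,0,0,255,0,0,0.7,0,0,0,255,0,0,0,0,0,0]'; python3 - <<'E'
from h import *
show()
plan([0.643,0.0022,0.098],179.5,1)
E
```

```text
time_s: 42.78
tcp_pos: [0.6438, 0.0013, 0.1083]
ee_rot: [0.001, -0.703, 0.711, -0.002]
contact_force: [-0.5, -0.4, -0.6]
finger_gap: 0.39
t 42.78 tcp [0.6438 0.0013 0.1083] x [-0.011 -1.     0.002] y [-1.     0.011 -0.004] gap 0.39 F [-0.5 -0.4 -0.6] j [-0.11  0.61 -0.03  0.93 -0.   -1.67]
turn total [-0.25 -0.1  -0.15] j6 now -95.7 per row [-0.25 -0.1  -0.15]
0 [-0.1  0.1  1. ]
```

```bash
python3 -m pendant '[255,-0.1,0.1,0.6,-0.2,-0.1,0,255,0,0,0.5,0,0,0,255,0,0,0.2,0,0,0]'; python3 - <<'E'
from h import *
show()
E
```

```text
time_s: 43.03
tcp_pos: [0.6451, 0.0021, 0.098]
ee_rot: [0.002, -0.703, 0.711, -0.002]
contact_force: [-1.6, 0.3, 19.4]
finger_gap: 0.392
t 43.03 tcp [0.6451 0.0021 0.098 ] x [-0.012 -1.     0.   ] y [-1.     0.012 -0.006] gap 0.392 F [-1.6  0.3 19.4] j [-0.11  0.62 -0.04  0.91  0.   -1.67]
```

```bash
python3 -m pendant '[75,0,0,0,0,0,0,75,0,0,0,0,0,0,75,0,0,0,0,0,0,75,0,0,-2,0,0,0,75,0,0,-4,0,0,0,75,0,0,-4,0,0,0,75,0,0,-3,0,0,0,75,0,0,-1,0,0,0]'; python3 - <<'E'
from h import *
show()
im,d,c=snap("wrist","w30");heads(im,c,.106,box=(100,0,500,410))
go([0.543,-0.07,0.25],179.5)
E
```

```text
time_s: 43.7
tcp_pos: [0.6421, 0.0025, 0.2409]
ee_rot: [0.0, -0.703, 0.711, 0.0]
contact_force: [1.5, -0.2, 0.2]
finger_gap: 0.706
t 43.7 tcp [0.6421 0.0025 0.2409] x [-0.012 -1.    -0.   ] y [-1.     0.012  0.   ] gap 0.706 F [ 1.5 -0.2  0.2] j [-0.11  0.52  0.18  1.23  0.   -1.67]
blue [309.3  10.9] 422 [ 0.6459 -0.1332  0.106 ]
blue [362.3  10.8] 48 [ 0.6142 -0.1329  0.106 ]
blue [312.5  70.2] 379 [ 0.6445 -0.1004  0.106 ]
blue [311.8 128.3] 333 [ 0.6454 -0.0657  0.106 ]
blue [313.4 180.3] 301 [ 0.6449 -0.0324  0.106 ]
blue [315.8 231.6] 267 [0.6438 0.003  0.106 ]
blue [314.2 276. ] 245 [0.6454 0.0356 0.106 ]
shift [ 7.36  9.88 -0.85] yawjaw 179.32 turn [-0.1   0.01 -0.18]; shift in target frame [ 7.33  9.9  -0.83]
```

View pics/w30.png

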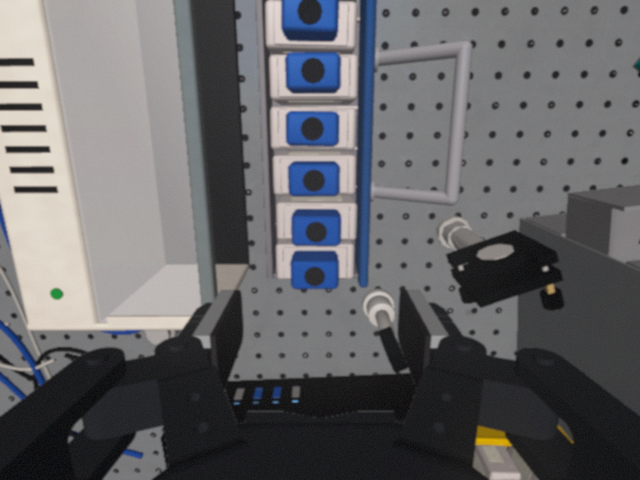

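```bash
python3 -m pendant '[110,1.9,2.5,0,0,0,0,110,1.9,2.5,0,0,0,0,110,1.8,2.5,0,0,0,0,110,1.5,2.1,0,0,0,0,110,0,0,0,0,0,0]'; python3 - <<'E'
from h import *
show()
im,d,c=snap("wrist","w31")
go([0.543,-0.07,0.083],179.5)
im,d,c=snap("side","s31");crop(im,200,130,400,260,4,"s31h")
E
```

```text
time_s: 44.17
tcp_pos: [0.5436, -0.0685, 0.2409]
ee_rot: [0.002, -0.704, 0.71, -0.002]
contact_force: [1.4, -0.6, -0.5]
finger_gap: 0.568
t 44.17 tcp [ 0.5436 -0.0685  0.2409] x [-0.008 -1.     0.   ] y [-1.     0.008 -0.005] gap 0.568 F [ 1.4 -0.6 -0.5] j [-0.26  0.33 -0.11  1.12  0.   -1.82]
shift [ 0.22  0.3  15.8 ] yawjaw 179.51 turn [-0.34  0.01  0.01]; shift in target frame [ 0.22  0.21 15.8 ]
```

View pics/w31.png

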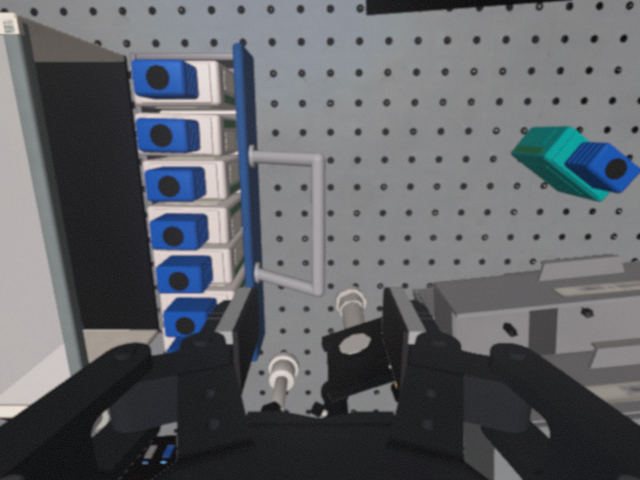

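View pics/s31h.png

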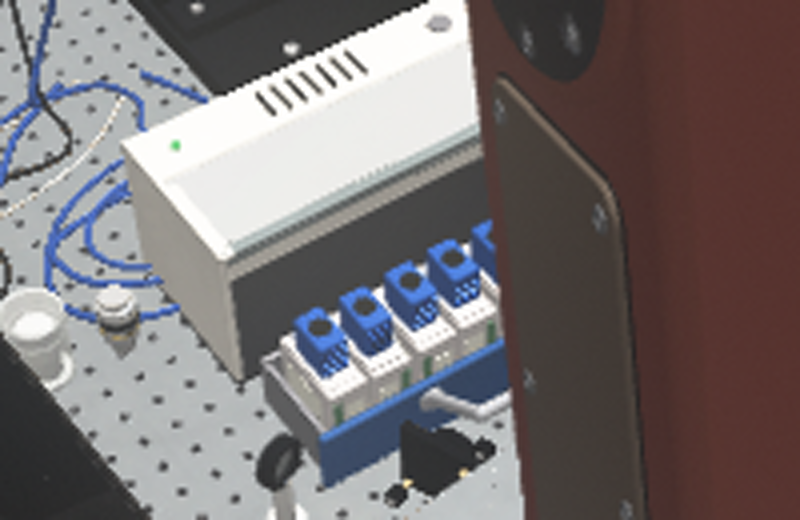

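```bash
python3 - <<'E'
from h import *
c=calibration("wrist"); a=onz(c,319,158,.085);b=onz(c,319,290,.085);print(a,b,(a+b)/2)
E
python3 -m pendant '[110,0.1,0.2,1,-0.3,0,0,110,0,0,3,0,0,0,110,0,0,3,0,0,0,110,0,0,3,0,0,0,110,0,0,3,0,0,0,110,0,0,1.5,0,0,0,110,0,0,0,0,0,0]'; python3 - <<'E'
from h import *
show();go([0.543,-0.07,0.084],179.5)
im,d,c=snap("wrist","w32")
E
```

```text
[ 0.5467707 -0.1151944  0.085    ] [ 0.54751059 -0.01422107  0.085     ] [ 0.54714065 -0.06470773  0.085     ]
time_s: 44.85
tcp_pos: [0.551, -0.0648, 0.0866]
ee_rot: [0.002, -0.706, 0.708, -0.002]
contact_force: [-0.0, 0.2, 0.0]
finger_gap: 0.568
t 44.85 tcp [ 0.551  -0.0648  0.0866] x [-0.003 -1.    -0.   ] y [-1.     0.003 -0.006] gap 0.568 F [-0.   0.2  0. ] j [-0.25  0.48 -0.32  0.76  0.   -1.82]
shift [0.53 0.8  0.26] yawjaw 179.85 turn [-0.35  0.01  0.35]; shift in target frame [0.53 0.79 0.26]
```

View pics/w32.png

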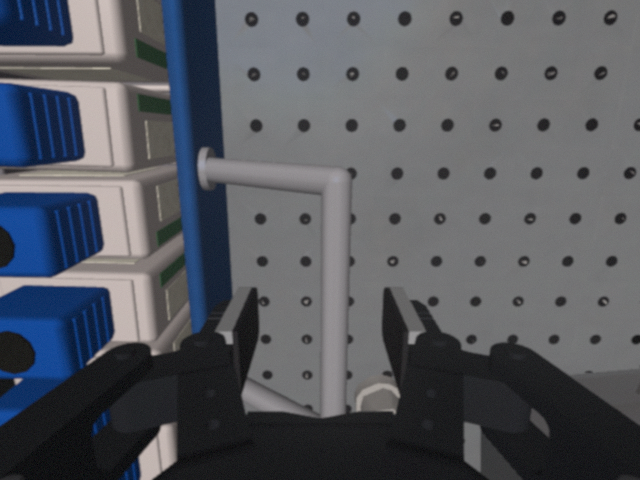

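```bash
python3 -m pendant '[110,0.4,0.5,0.1,-0.3,0,0.3,110,0,0,0,0,0,0,255,0,0,0,0,0,0,255,0,0,0,0,0,0,255,0,0,0,0,0,0,255,0,0,0,0,0,0]' 40; python3 - <<'E'
from h import *
show()
E
```

```text
time_s: 45.4
tcp_pos: [0.5488, -0.0689, 0.0901]
ee_rot: [0.002, -0.705, 0.71, -0.002]
contact_force: [2.0, -0.6, -12.0]
finger_gap: 0.096
t 45.4 tcp [ 0.5488 -0.0689  0.0901] x [-0.007 -1.     0.001] y [-1.     0.007 -0.005] gap 0.096 F [  2.   -0.6 -12. ] j [-0.26  0.48 -0.32  0.77  0.   -1.82]
```

```bash
python3 -m pendant '[255,0,-0.5,0,0,0,0,255,0,-0.8,0,0,0,0,255,0,-1,0,0,0,0,255,0,-1,0,0,0,0,255,0,-1,0,0,0,0,255,0,-1,0,0,0,0,255,0,-1,0,0,0,0,255,0,-1,0,0,0,0]'; python3 - <<'E'
from h import *
show()
E
```

```text
time_s: 46.07
tcp_pos: [0.6232, -0.0695, 0.09]
ee_rot: [-0.001, -0.704, 0.71, 0.0]
contact_force: [-3.4, -0.3, -0.5]
finger_gap: 0.099
t 46.07 tcp [ 0.6232 -0.0695  0.09  ] x [-0.008 -1.     0.001] y [-1.     0.008  0.002] gap 0.099 F [-3.4 -0.3 -0.5] j [-0.23  0.6  -0.09  0.88 -0.   -1.79]
```

```bash
python3 -m pendant '[255,0,-0.9,0,0,0,0,255,0,-0.6,0,0,0,0,255,0,-0.5,0,0,0,0,255,0,-0.5,0,0,0,0]'; python3 - <<'E'
from h import *
show()
E
```

```text
time_s: 46.4
tcp_pos: [0.6492, -0.0697, 0.0898]
ee_rot: [-0.003, -0.704, 0.71, 0.002]
contact_force: [-31.0, -0.6, 24.7]
finger_gap: 0.098
t 46.4 tcp [ 0.6492 -0.0697  0.0898] x [-0.008 -1.     0.002] y [-1.     0.008  0.007] gap 0.098 F [-31.   -0.6  24.7] j [-0.22  0.65 -0.    0.92 -0.   -1.78]
```

```bash
python3 -m pendant '[110,0,0,0,0,0,0,110,0,0,0,0,0,0,110,0,0,0,0,0,0,110,0,0,-1,0,0,0,110,0,0,-3,0,0,0,110,0,0,-4,0,0,0,110,0,0,-4,0,0,0,110,0,0,-3,0,0,0]'; python3 - <<'E'
from h import *
show()
im,d,c=snap("wrist","w33")
E
```

```text
time_s: 47.07
tcp_pos: [0.6487, -0.0683, 0.2413]
ee_rot: [-0.005, -0.704, 0.71, 0.006]
contact_force: [1.6, -0.5, 0.3]
finger_gap: 0.569
t 47.07 tcp [ 0.6487 -0.0683  0.2413] x [-0.008 -1.    -0.001] y [-1.     0.008  0.016] gap 0.569 F [ 1.6 -0.5  0.3] j [-0.22  0.56  0.24  1.27 -0.   -1.78]
```

View pics/w33.png

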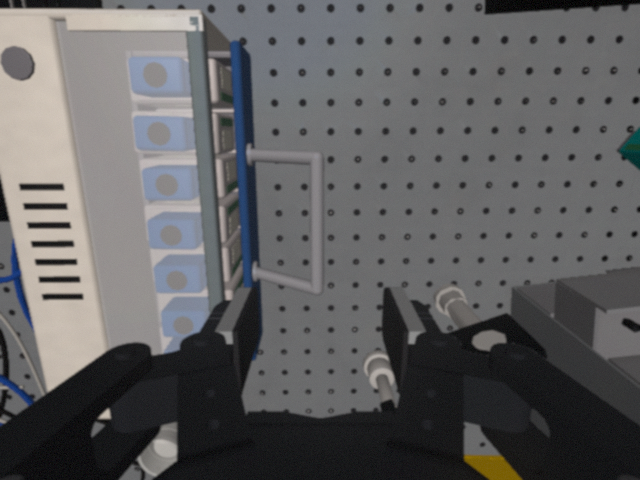

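Now retreat to the right so the top and side cameras see the scene, and compare with the first picture.

```bash
python3 -m pendant '[110,2,3.5,-0.5,0,0,0,110,2,3.5,-0.5,0,0,0,110,2.5,3.5,0,0,0,0,110,3.5,1,0,0,0,0,110,3.5,1,0,0,0,0,110,3.5,1,0,0,0,0,110,3.5,1,0,0,0,0,110,3.5,1,0,0,0,0]'; python3 -m pendant '[110,3.5,1,0,0,0,0,110,3.5,1,0,0,0,0,110,3,1,0,0,0,0,110,0,0,0,0,0,0]'; python3 - <<'E'
from h import *
show()
im,d,c=snap("top","t34");crop(im,280,95,425,205,5,"t34h")
im2,_,_=snap("side","s34");crop(im2,220,120,350,230,6,"s34h")
a=cv2.imread("pics/top0.png")
h=lambda x:cv2.cvtColor(np.ascontiguousarray(x),cv2.COLOR_BGR2GRAY).astype(np.float32)
# handle/panel row shift vs start
A=h(a)[165:202,300:405];B=h(im[:,:,::-1])[165:202,300:405];print("shift px vs start",cv2.phaseCorrelate(A,B))
hsv=cv2.cvtColor(im,cv2.COLOR_RGB2HSV);heads(im,c,.1,amin=30,box=(180,250,240,330))
E
```

```text
time_s: 47.78
tcp_pos: [0.4954, -0.3098, 0.2706]
ee_rot: [-0.002, 0.709, -0.706, 0.007]
contact_force: [1.7, 0.1, 0.5]
finger_gap: 0.566
time_s: 48.12
tcp_pos: [0.4623, -0.4216, 0.2755]
ee_rot: [0.002, -0.707, 0.707, -0.012]
contact_force: [0.5, 1.5, 0.6]
finger_gap: 0.566
t 48.12 tcp [ 0.4623 -0.4216  0.2755] x [-0.001 -1.     0.014] y [-1.     0.001 -0.019] gap 0.566 F [0.5 1.5 0.6] j [-0.86  0.46  0.17  1.26  0.01 -2.43]
shift px vs start ((0.029065557101191075, -0.03101240242987302), 0.9739133366832027)
red [204.1 272.7] 9 [0.4703 0.2833 0.1   ]
red [203.9 292.1] 8 [0.4249 0.2836 0.1   ]
red [202.8 311.5] 10 [0.3802 0.2858 0.1   ]
```

View pics/t34.png

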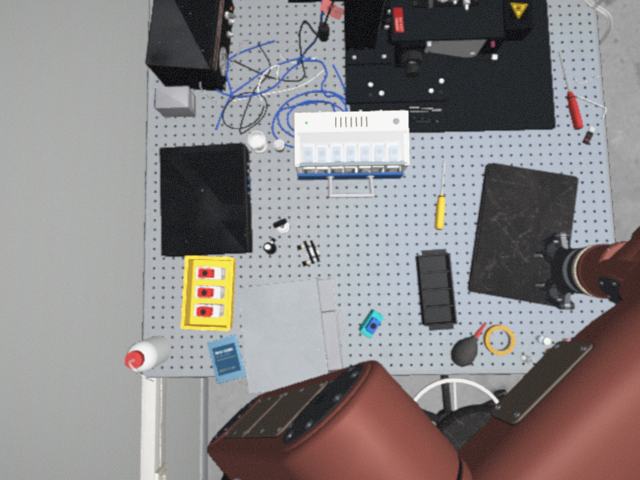

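View pics/t34h.png

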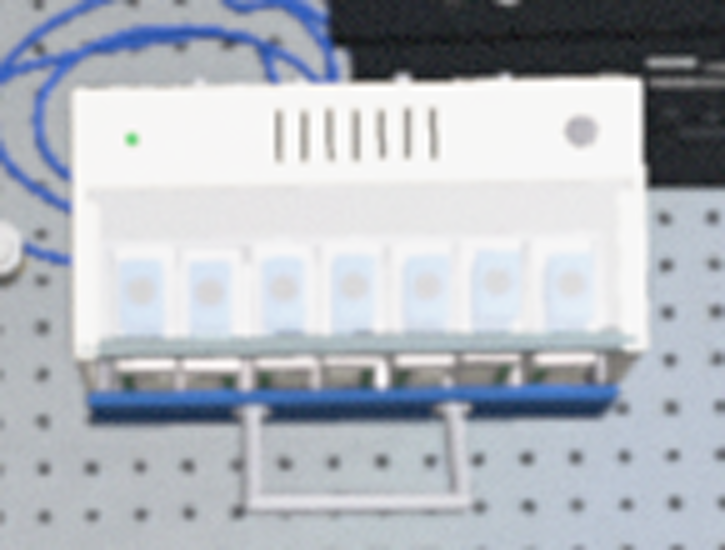

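View pics/s34h.png

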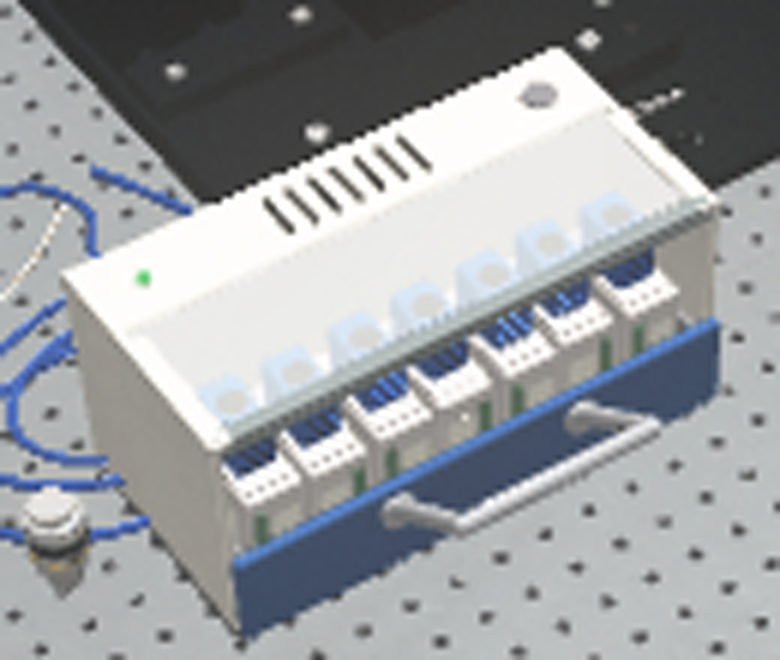

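```bash
python3 -c "
from station import *
close_job()"
```

```text
the job is handed in; nothing more can be done
```

The job is done and handed in at about 48 s of the 210 s allowed. I pulled the drawer out to its stop and stood the three red-headed cartridges in the yellow bin. The three blue-headed ones from the tray went into the three gaps, and then I pushed the drawer shut.

What the last checks showed:
- **Drawer:** in the top view, the front and handle sit within 0.03 px of where they were at the start. The push ended against the stop at about 31 N.
- **Row:** all seven places hold a blue-headed cartridge, and they stand level in the side view. Before shutting, the three fresh ones measured 1–2 mm off their places. Each met the drawer floor within 1 mm of the expected height.
- **Full cartridges:** after the last placing, the four full cartridges were still where I first measured them, to within 1–3 mm of camera scatter.
- **Bin and other things:** all three used cartridges stand in the bin. I did not touch the turquoise look-alike, and I saw no sign that the bin or tray had been knocked.

Two small disagreements came up:
- **Row position:** the wrist camera's reading of the row varied by 3–7 mm with tool tilt. I settled it with the top camera and close-up views.
- **Handle before closing:** it was about 5 mm inward of where I had left it, so the drawer may have slipped in slightly while I was placing cartridges.

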